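Load the engraver's long cell into its spring charger

ROBOT

A 6-joint arm with a two-finger parallel gripper is mounted at the origin on a cart in front of the work surface, level with it; the furniture and walls round the work are solid. World frame = base frame: x ahead of the robot, y to its left, z up, the work surface at z = 0. Lengths are in mm, angles in rad, forces in N, time in s.
With the tool pointing down it reaches from about 350 to 875 mm from the base axis. Payload 4.2 kg.
Tool frame: the origin (TCP) lies midway between the tips of the shut fingers; the grasp point (between the pads) lies 19 mm behind it (arm.grip_point_offset is the distance from the TCP to the grasp point, in mm); z points along the fingers, x is the direction in which the jaws open and shut, and the axes are right-handed (so a half turn about z gives the same grasp; the last joint's range is limited). The gripper opens to 85 mm and grips with 20 to 120 N. Pads are 22 mm wide; open, the fingers measure 114 mm over their backs; the gripper's body (76 mm by 85 mm) begins 54 mm behind the grasp point. The pads swing forward as they close: fully open they stand 13 mm farther back than shut.
Start: joints at [1.481, 0.385, 0.008, 0, -1.194, -0.259], TCP at [213.574, 587.355, 231.312] pointing down, gripper open.
Joint ranges: [-3.14, 3.14], [-1.21, 2.06], [-1.07, 1.41], [-3.16, 2.05], [-2.99, -0.16], [-3.1, 3.1]. Speed limits (rad/s): [2.79, 2.79, 3.14, 3.14, 3.14, 3.14].

INTERFACE

Orientations are given as a unit quaternion [x, y, z, w].
In Python, from bench import arm gives the robot as it stands.
- The arm moves only by the tool move_arm, never from a script. Its argument "targets" is a list of rows, each a list of 7 numbers: the shift along the tool's x, y, z in cm, then the turn, a rotation vector about the tool's x, y, z in degrees, then the closure in counts, from 0 (fully open) to 255 (shut). In form: [[x, y, z, wx, wy, wz, grip], ...]. A call has 1 to 20 rows; each row is the pose to reach, as a shift and turn from the pose commanded when the call began, along the tool's axes at that moment; what a row does not reach only later rows make up. A row lasts 1/8 s, in which the tool goes at most 62.5 mm and 10.7 degrees, less where a joint would pass 70% of its speed; a pose out of reach is approached as far as the arm can. A call with a gripper value outside its range is refused whole. The fingers move at their own pace and stop on an object; the grip force is fixed at half the most. Time passes only in rows, so rows that repeat a pose let the fingers close. It gives the time, the measured TCP pose, the force and the opening at its end, in the units of the state.
- arm.read_state(): the state, without advancing time (a new reading comes with each control period).
- arm.get_image(name): name is "side" or "top" or "wrist"; returns (picture, depth): 420x560x3 uint8, blue, green, red; 420x560 float32, mm along the optical axis (not along the pixel's ray), 0 where there is no reading.
- arm.camera_params(name): a dict with "mtx" (3x3 intrinsics, pixels), "world_to_cam" (4x4, takes a point from world to camera coordinates); the wrist camera has in their place "mount" (4x4, takes a point from camera to tool coordinates, whose origin is the TCP and whose axes are the tool frame's). Camera axes: x right, y down, z forward; pixel columns grow to the right and rows downward; lengths in mm; the calibration is good to about 2 mm. A picture is of the moment at which its call begins: read the wrist's pose just before it. camera_params takes no time and is no camera call.
- arm.job_done(): hands the job in, once; it reports no verdict.
Trained networks look in the newest picture that a camera, given by its name, has taken for a name from the list of things; names that differ only in an ending like _2 or _b are one class to them, and where a whole thing is asked for, a point or a joint stands for the part that bears it (a point fixed in the world has none). Each returns a list of dicts, best first, with "score" (0 to 1); they miss things now and then, are a little off and sometimes report something else, mostly with a low value. They report only what shows in the picture. A call takes as long as a camera call. They do not tell look-alikes from the thing itself.
- arm.search_frame(thing, camera): "bbox" ([left, top, right, bottom] in pixels, round what is visible of it).
- arm.tip_of(thing, camera): "uv" ([column, row] in pixels: a listed point, or the origin of a listed thing).
The state is a dict: "clock": time; "joints": joint angles; "joint_vel": joint speeds; "joint_efforts": joint torques, N m; "position": TCP position; "ee_rot": TCP orientation; "contact_force": force on the tool from outside, world axes, zero at the start; "wrist_torque": the same for the moment, N m; "gripper_width": finger opening in mm.
Only numpy, scipy, OpenCV 4.12 (cv2) and the standard library are available. Lean on these libraries where they do the work, as an engineer would, in place of code of your own. Each camera call takes 0.05 s, during which the arm holds its last target.

TASK

Take the longer of the two cylinder cells out of the wooden stand and load it in the desk charger: with the cell tilted, slide its flat end in under the hood and push the spring tab back, then tip the nub end down in front of the end block, so that the cell lies level and fully home between tab and end contact. Let go of it, and leave the shorter cell in its place in the stand.

Things in the scene. Friction and masses are not known exactly. Their poses are not given: they have to be found in the camera images.
- long_cell_center (a point): centre of the longer cell, on its axis half-way along: plain grey cylinder, diameter 30 mm, 120 mm long over all, about 0.14 kg. Its x axis runs along the cylinder to the nub end: the last 4 mm is a steel nub 14 mm in diameter, with a thin dark band round the barrel near it; the other end is a flat steel face. It starts lying in either of the stand's two places.
- long_cell_nub (a point): middle of the outer face of the long cell's nub, on the axis, 60 mm from its centre; same axes
- short_cell_center (a point): centre of the shorter cell: the same but 88 mm long over all; it does not fit and lies in the stand's other place
- stand: fixed open wooden stand; origin under its middle on the desk, x along the lying cells (nubs to +x). Base 92 x 122 x 8 mm; two places at y = +-40 mm. A lying cell's axis is 37 mm above the desk, on rests 12 mm thick at x = +-34 mm with cheeks up to 32 mm above the desk; between the rests only the base is under the cell, so fingers can go down beside it.
- charger: fixed grey charger, 162 x 66 mm, 62 mm high; origin on the desk below the middle of its one open bay, x along the bay from hood end to contact end, z up. Bay floor 16 mm above the desk. Cheeks up to 31 mm above the desk, 35 mm apart, at x = -84 to -36 and +29 to +60 mm; between them only a 22 mm wide floor strip on a 6 mm base plate, so fingers can pass beside the cell.
- hood_edge (a point): middle of the lower edge of the charger's hood, 52 mm before the bay's middle, 56 mm above the desk (hood top 62 mm); charger axes. Beneath it the spring tab: upright brass plate 26 mm wide, 17 to 45 mm above the desk, face at charger x = -54 mm when free.
- end_contact (a point): middle of the fixed brass contact on the end block's face, charger x = +60 mm, 31 mm above the desk; charger axes. The end block is solid, its top 62 mm above the desk. The nub of a seated cell rests here.
- seat (a point): where the seated cell's centre belongs, 31 mm above the desk; charger axes. The cell then spans charger x = -60 to +60 mm. Hood and end block let it in only tilted, flat end first and low (at least about 20 degrees, 25 to 35 is comfortable); while it tips down the tab must be held up to 5 mm farther back than when seated.
- spring_tab (a joint): travel of the spring tab in m: 0 free, grows as it is pushed to charger -x, 0.016 at its stop, about 0.006 with the cell seated; it pushes back with about 3 N at first, 5 N seated, 8 N at the stop
Not all that is in view belongs to the job. What is shaped like the part that bears long_cell_center but blue is not meant.

How it is judged:
By the outcome, as a careful person would: the job done as asked, in the order asked, and still so for the second after the job is handed in, with the robot touching nothing.
It also fails if it takes over 40 s, if anything falls off the work surface, if the arm or the gripper's body presses on something with over 40 N, if the wrist force passes 120 N, or if a joint passes its speed limit or range.

## Working session

There is one attempt and no reset: what is moved stays moved. The work goes in short steps, Python scripts to look and compute and a tool call to move; the robot and the scene stay as the last step left them, time stands still between calls to the robot, and variables do not carry over. Pictures are saved under pics/ and viewed, and the job is handed in when it is done.

Besides the shell and the picture viewer there is one more tool, called after "Request:" as a command line: name --pt "numbers of a row" for each row, then --argument value for the rest. move_arm: Moves the arm, as the interface text tells. Its arguments: {"type":"object","properties":{"targets":{"type":"array","items":{"type":"array","items":{"type":"number"}}}},"required":["targets"]}

```bash
ls; mkdir -p pics; python3 - <<'E'
from bench import arm
import cv2, numpy as np
s=arm.read_state()
for k,v in s.items(): print(k,np.round(v,4))
for n in ["side","top","wrist"]:
    p,d=arm.get_image(n); cv2.imwrite(f"pics/{n}0.png",p); np.save(f"pics/{n}0.npy",d)
    c=arm.camera_params(n); print(n,{k:np.round(v,3).tolist() for k,v in c.items()})
E
```

```text
pics
clock 0.0
joints [ 1.4806e+00  3.8560e-01  6.6000e-03 -5.0000e-04 -1.1940e+00 -2.5860e-01]
joint_vel [ 0.0004 -0.0007 -0.0004  0.0002 -0.0013  0.0003]
joint_efforts [-6.00000e-04 -3.92285e+01  1.88404e+01  4.18640e+00 -4.60000e-03
 -0.00000e+00]
position [213.3714 586.8302 230.2088]
ee_rot [-5.736e-01  8.191e-01 -7.000e-04 -9.000e-04]
contact_force [-0.0431  0.4294 -1.7205]
wrist_torque [-0.0586 -0.0572  0.0089]
gripper_width 85.535
side {'mtx': [[380.479, 0.0, 278.78], [0.0, 380.479, 211.141], [0.0, 0.0, 1.0]], 'world_to_cam': [[-0.985, -0.172, 0.007, 565.509], [-0.091, 0.485, -0.87, -67.878], [0.147, -0.857, -0.494, 1474.184], [0.0, 0.0, 0.0, 1.0]]}
top {'mtx': [[491.051, 0.0, 279.051], [0.0, 491.051, 211.09], [0.0, 0.0, 1.0]], 'world_to_cam': [[-0.012, -1.0, -0.015, 371.45], [-0.981, 0.015, -0.195, 469.084], [0.195, 0.013, -0.981, 1232.699], [0.0, 0.0, 0.0, 1.0]]}
wrist {'mtx': [[339.34, 0.0, 281.604], [0.0, 339.34, 211.738], [0.0, 0.0, 1.0]], 'mount': [[1.0, 0.0, 0.002, -0.452], [-0.001, 0.954, 0.298, -77.313], [-0.002, -0.298, 0.954, -141.263], [0.0, 0.0, 0.0, 1.0]]}
```

View pics/side0.png

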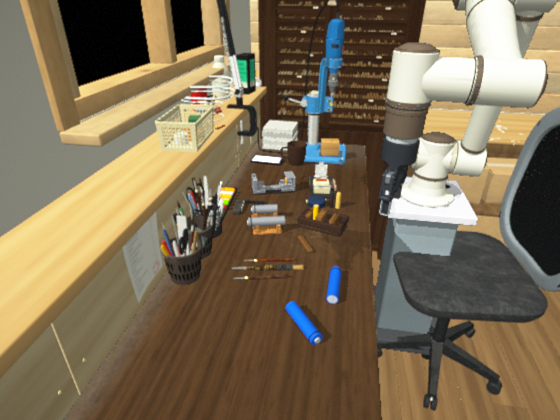

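View pics/top0.png

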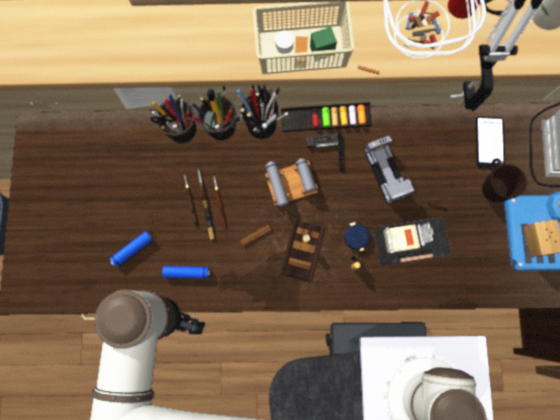

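View pics/wrist0.png

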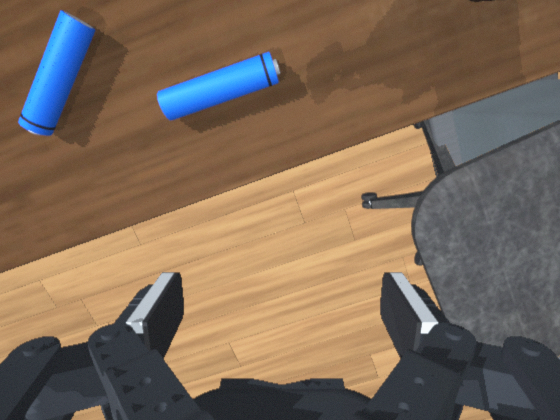

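The top view shows the stand at about (291,182) with two grey cells. The charger is at about (389,170), and two blue look-alikes lie at (131,248) and (186,272). Next I'll enlarge the stand and charger and run the networks.

```bash
cat > h.py <<'E'
from bench import arm
import numpy as np, cv2
from scipy.spatial.transform import Rotation as R
def cam(n,s=None):
    c=arm.camera_params(n)
    if n=="wrist":
        T=np.eye(4); T[:3,:3]=R.from_quat(s["ee_rot"]).as_matrix(); T[:3,3]=s["position"]
        return c["mtx"],np.linalg.inv(T@c["mount"])
    return c["mtx"],c["world_to_cam"]
def cloud(d,M,W):
    v,u=np.mgrid[:d.shape[0],:d.shape[1]]
    P=np.stack([(u-M[0,2])*d/M[0,0],(v-M[1,2])*d/M[1,1],d,np.ones_like(d)],-1)
    P=P@np.linalg.inv(W).T
    P=P[...,:3]; P[d<=0]=np.nan; return P
def ray(uv,M,W,z):
    Wi=np.linalg.inv(W); o=Wi[:3,3]; r=Wi[:3,:3]@np.array([(uv[0]-M[0,2])/M[0,0],(uv[1]-M[1,2])/M[1,1],1])
    return o+r*(z-o[2])/r[2]
def proj(p,M,W):
    q=W[:3,:3]@np.asarray(p,float)+W[:3,3]; q=M@q; return q[:2]/q[2]
E
python3 - <<'E'
from h import *
p=cv2.imread("pics/top0.png"); 
cv2.imwrite("pics/crop_t.png",cv2.resize(p[110:260,250:450],None,fx=4,fy=4,interpolation=cv2.INTER_CUBIC))
p=cv2.imread("pics/side0.png"); 
cv2.imwrite("pics/crop_s.png",cv2.resize(p[150:260,220:360],None,fx=5,fy=5,interpolation=cv2.INTER_CUBIC))
M,W=cam("top")
zs=dict(long_cell_center=37,long_cell_nub=37,short_cell_center=37,stand=0,charger=0,hood_edge=56,end_contact=31,seat=31)
for t,z in zs.items():
    for r in arm.tip_of(t,"top")[:3]: print(t,np.round(r["uv"],1),round(r["score"],2),np.round(ray(r["uv"],M,W,z),1))
P=cloud(np.load("pics/top0.npy"),M,W); print(P[230,430],P[150,290],P[170,440])
E
```

```text
long_cell_center [188.7 270.4] 0.98 [323.9 600.3  37. ]
long_cell_center [133.4 251.2] 0.88 [375.6 746.   37. ]
long_cell_nub [271.3 164.5] 0.81 [604.4 384.6  37. ]
long_cell_nub [209.8 271. ] 0.8 [321.6 545.7  37. ]
long_cell_nub [109.1 261.6] 0.7 [349.4 808.1  37. ]
short_cell_center [308.9 170.9] 0.7 [584.9 284.1  37. ]
charger [384.3 170.3] 0.96 [593.8  75.1   0. ]
hood_edge [398.2 183.7] 0.94 [541.   52.6  56. ]
end_contact [379.4 146.5] 0.75 [652.   91.3  31. ]
seat [389.7 167.7] 0.6 [592.   66.8  31. ]
[411.7710588  -10.59409178  92.52790938] [657.43736575 333.20932609  -2.85719462] [592.52136625 -77.68637573  -1.42346741]
```

View pics/crop_t.png

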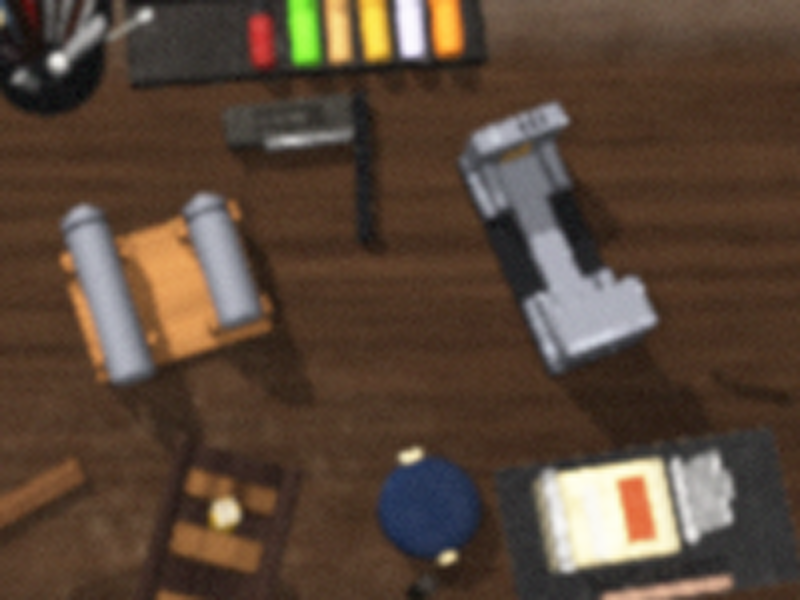

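View pics/crop_s.png

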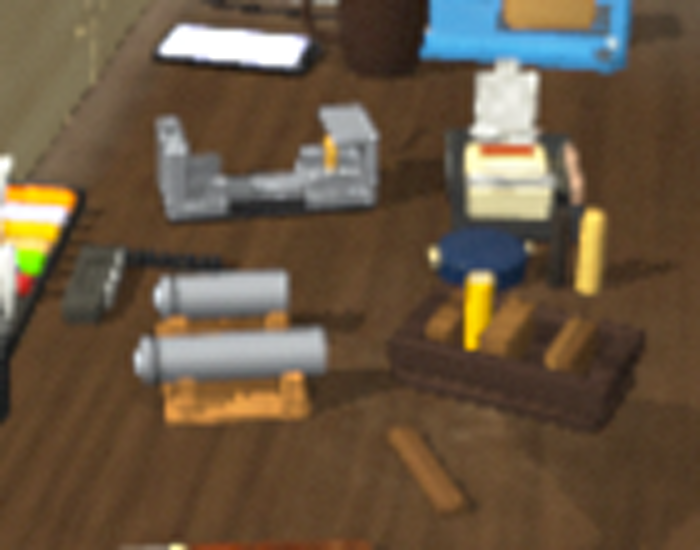

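Candidates for the longer cell:
- **Left grey cell in the stand**, about (276,185): long, with the nub at the far end. It fits the description, since it's grey, clearly longer than its neighbour and lying in the stand.
- **Right grey cell**, about (305,176): this is the shorter one.
- **Blue cylinders**, (131,248) and (186,272): excluded by their colour.

The crops confirm this. The charger's hood faces the robot and its end block is at the far end. I'll move to look with the wrist camera.

```bash
cat >> h.py <<'E'
def yawR(yaw,tilt=0):
    """tool orientation for cell axis at world yaw (deg), nub raised by tilt: a=-tool y"""
    y=np.radians(yaw);t=np.radians(tilt)
    f=np.array([np.cos(y),np.sin(y),0]);Z=np.array([0,0,1.])
    a=np.cos(t)*f+np.sin(t)*Z; z=np.sin(t)*f-np.cos(t)*Z
    ty=-a; tx=np.cross(ty,z); return np.stack([tx,ty,z],1)
def delta(p0,R0,p1,R1):
    d=R0.T@(np.asarray(p1)-p0)/10; w=R.from_matrix(R0.T@R1).as_rotvec(degrees=True)
    return np.round(d,2),np.round(w,2)
E
python3 - <<'E'
from h import *
M,W=cam("top")
n=ray((250+82/4,110+212/4),M,W,40); f=ray((250+130/4,110+378/4),M,W,40); print(n,f,np.linalg.norm(n-f),np.degrees(np.arctan2(*(n-f)[1::-1])))
s=arm.read_state(); R0=R.from_quat(s["ee_rot"]).as_matrix()
R1=yawR(17); print(np.linalg.det(R1)); print(delta(s["position"],R0,[560,340,215],R1))
E
```

```text
[607.68607198 386.59122453  40.        ] [493.41833387 355.92347304  40.        ] 118.31156728935005 15.023296878505963
0.9999999999999999
(array([ 11.4 , -41.01,   1.63]), array([  0.  ,  -0.  , -36.98]))
```

Request:
move_arm --pt "11.4 -41 1.6 0 0 -37 0" --pt "11.4 -41 1.6 0 0 -37 0" --pt "11.4 -41 1.6 0 0 -37 0" --pt "11.4 -41 1.6 0 0 -37 0" --pt "11.4 -41 1.6 0 0 -37 0" --pt "11.4 -41 1.6 0 0 -37 0" --pt "11.4 -41 1.6 0 0 -37 0" --pt "11.4 -41 1.6 0 0 -37 0" --pt "11.4 -41 1.6 0 0 -37 0" --pt "11.4 -41 1.6 0 0 -37 0"

```text
clock: 1.8
position: [559.1, 341.0, 215.6]
ee_rot: [0.804, -0.594, -0.0, -0.0]
contact_force: [-0.9, -0.5, 1.2]
gripper_width: 85.1
```

```bash
python3 - <<'E'
from h import *
s=arm.read_state(); p,d=arm.get_image("wrist"); M,W=cam("wrist",s)
cv2.imwrite("pics/w1.png",p); np.savez("pics/w1.npz",d=d,M=M,W=W,p=s["position"],q=s["ee_rot"])
print(s["position"],s["joint_vel"].__len__() and np.abs(s["joint_vel"]).max())
zs=dict(long_cell_center=37,long_cell_nub=37,short_cell_center=37,stand=0)
for t,z in zs.items():
    for r in arm.tip_of(t,"wrist")[:3]: print(t,np.round(r["uv"],1),round(r["score"],2),np.round(ray(r["uv"],M,W,z),1))
P=cloud(d,M,W)
# points above z 42 near the stand
m=(P[...,2]>40)&(P[...,2]<65)&(P[...,0]>470)&(P[...,0]<640)&(P[...,1]>250)&(P[...,1]<420)
Q=P[m]; print(len(Q), np.percentile(Q[:,2],[5,50,95,99]))
print("desk z", np.nanmedian(P[10:60,:][np.abs(P[10:60,:][...,2])<12][...,2]))
E
```

```text
[559.13889329 340.96671009 215.58176848] 0.006885516488066901
long_cell_center [250.1 185.1] 0.82 [554.2 370.5  37. ]
long_cell_nub [246.9 122.9] 0.83 [609.4 388.9  37. ]
long_cell_nub [ 53.3 321.7] 0.61 [342.7 535.9  37. ]
long_cell_nub [331.2 183.8] 0.16 [578.5 296.2  37. ]
short_cell_center [331.3 183.6] 0.64 [578.7 296.2  37. ]
short_cell_center [287.9 178.5] 0.37 [571.2 337.6  37. ]
stand [290.  179.4] 0.92 [563.7 332.2   0. ]
stand [330.1 186.2] 0.21 [569.3 288.7   0. ]
6236 [41.55110431 48.58860954 50.91595097 51.56978651]
desk z -1.2900941249777134
```

View pics/w1.png

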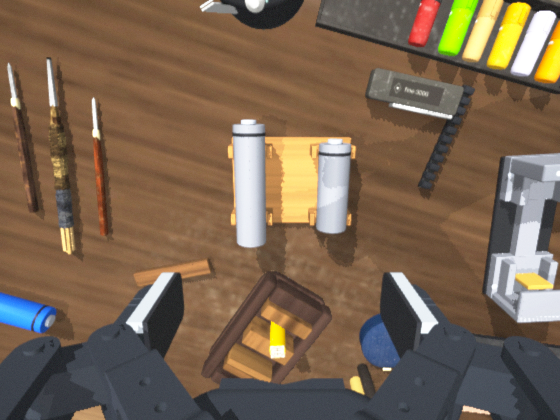

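The wrist view shows the long cell at (250,185) with its nub at (247,123), and the short cell at (332,185). The charger is partly visible at the right edge. I'll fit the cell's axis from the depth data.

```bash
python3 - <<'E'
from h import *
f=np.load("pics/w1.npz"); P=cloud(f["d"],f["M"],f["W"])
v,u=np.mgrid[:420,:560]
for nm,(a,b) in dict(long=(225,280),short=(308,358)).items():
    m=(u>a)&(u<b)&(v>110)&(v<255)&(P[...,2]>35)&(P[...,2]<60)
    Q=P[m]
    # fit cylinder: yaw, lateral offset, z  (axis horizontal), r=15
    from scipy.optimize import least_squares
    def res(x):
        c,s_=np.cos(x[0]),np.sin(x[0]); l=-s_*Q[:,0]+c*Q[:,1]-x[1]; return np.clip(np.hypot(l,Q[:,2]-x[2])-15,-4,4)
    y0=np.radians(16); x0=[y0,np.median(-np.sin(y0)*Q[:,0]+np.cos(y0)*Q[:,1]),37]
    r=least_squares(res,x0,loss="soft_l1"); c,s_=np.cos(r.x[0]),np.sin(r.x[0])
    L=c*Q[:,0]+s_*Q[:,1]; ok=np.abs(res(r.x))<2
    h,e=np.histogram(L[ok],bins=np.arange(L[ok].min()-2,L[ok].max()+3,2)); 
    lo,hi=np.percentile(L[ok],[0.5,99.5]); print(nm,np.degrees(r.x[0]),r.x[1:],"rms",np.std(res(r.x)[ok]),lo,hi,hi-lo,h[:5],h[-6:],e[0],e[-1])
    for t in (lo,(lo+hi)/2,hi): print(np.round([c*t-s_*r.x[1],s_*t+c*r.x[1]],1))
E
```

```text
long 16.933031984829338 [193.47656505  35.31391298] rms 0.5891824615250608 580.3028739455377 694.9176750957915 114.61480115025381 [ 0 46 56 51 55] [80 70 70 86 69  1] 577.3865124140817 697.3865124140817
[498.8 354.1]
[553.6 370.8]
[608.4 387.5]
short 16.898178541526008 [113.80373785  35.41933069] rms 0.5962807975287653 594.9135015607562 677.9469427199556 83.03344115919936 [ 0 48 59 59 59] [71 72 71 80 69  3] 592.2462880622884 680.2462880622884
[536.1 281.8]
[575.9 293.9]
[615.6 306. ]
```

Both cells fit the given sizes: 116 mm barrel length, 79.7 mm spacing and yaw 16.9°. Next I'll look down on the charger.

```bash
python3 - <<'E'
from h import *
s=arm.read_state(); R0=R.from_quat(s["ee_rot"]).as_matrix()
print(delta(s["position"],R0,[590,90,215],yawR(17)))
E
```

```text
(array([24.87,  4.44,  0.05]), array([-0.02,  0.01,  0.1 ]))
```

Request:
move_arm --pt "24.8 4.4 0 0 0 0 60" --pt "24.8 4.4 0 0 0 0 60" --pt "24.8 4.4 0 0 0 0 60" --pt "24.8 4.4 0 0 0 0 60" --pt "24.8 4.4 0 0 0 0 60" --pt "24.8 4.4 0 0 0 0 60" --pt "24.8 4.4 0 0 0 0 60"

```text
clock: 2.92
position: [590.4, 91.3, 215.3]
ee_rot: [0.804, -0.594, -0.0, -0.0]
contact_force: [-0.2, 0.2, -0.4]
gripper_width: 65.4
```

```bash
python3 - <<'E'
from h import *
s=arm.read_state(); p,d=arm.get_image("wrist"); M,W=cam("wrist",s)
cv2.imwrite("pics/w2.png",p); np.savez("pics/w2.npz",d=d,M=M,W=W,p=s["position"],q=s["ee_rot"])
print(s["clock"],s["position"],np.abs(s["joint_vel"]).max(),s["gripper_width"])
zs=dict(charger=0,hood_edge=56,end_contact=31,seat=31,spring_tab=45)
for t,z in zs.items():
    for r in arm.tip_of(t,"wrist")[:2]: print(t,np.round(r["uv"],1),round(r["score"],2),np.round(ray(r["uv"],M,W,z),1))
E
```

```text
2.925 [590.37906091  91.34253952 215.31601236] 0.006994861960630261 65.43855499571566
hood_edge [302.2 252.7] 0.9 [540.7  54.5  56. ]
end_contact [294.5 128.8] 0.66 [648.1  95.8  31. ]
seat [297.2 190.2] 0.85 [592.8  75.2  31. ]Traceback (most recent call last):
  File "<stdin>", line 7, in <module>
ValueError: it knows: charger, end_contact, hood_edge, long_cell_center, long_cell_nub, seat, short_cell_center, stand
```

View pics/w2.png

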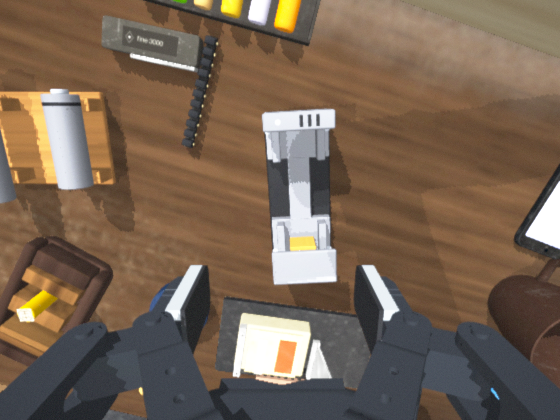

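The charger is clear in this view, with the end block at about (299,120), the brass tab at (302,243) and the hood at (304,267). I'll fit its pose from the hood and block tops.

```bash
python3 - <<'E'
from h import *
f=np.load("pics/w2.npz"); P=cloud(f["d"],f["M"],f["W"])
v,u=np.mgrid[:420,:560]
m=(u>255)&(u<345)&(v>100)&(v<290)&(P[...,2]>57)&(P[...,2]<67)
n,lab,st,cen=cv2.connectedComponentsWithStats(m.astype(np.uint8))
C=[]
for i in range(1,n):
    if st[i,4]<100: continue
    Q=P[lab==i]; r=cv2.minAreaRect(Q[:,:2].astype(np.float32)); print(st[i],np.round(np.median(Q[:,2]),1),np.round(r[0],1),np.round(r[1],1),round(r[2],1)); C.append(np.array(r[0]))
    
a=C[0]-C[1]; print("dist",np.linalg.norm(a),"yaw",np.degrees(np.arctan2(a[1],a[0])))
fl=(np.abs(P[...,2]-6)<30)&(u>290)&(u<308)&(v>165)&(v<205); print("floor z",np.median(P[fl][:,2]))
yaw=np.degrees(np.arctan2(a[1],a[0]))
# whole-footprint rect of all pixels > 10mm
m=(u>255)&(u<345)&(v>100)&(v<290)&(P[...,2]>12)
r=cv2.minAreaRect(P[m][:,:2].astype(np.float32)); print(r)
cv2.imwrite("pics/w2c.png",cv2.resize(cv2.imread("pics/w2.png")[100:295,240:360],None,fx=3,fy=3))
E
```

```text
[ 262  109   73   23 1410] 60.6 [657.   96.7] [16.  61.2] 20.4
[ 272  248   65   36 2102] 60.7 [529.3  49. ] [35.  62.2] 20.4
dist 136.28724188244686 yaw 20.48421136137861
floor z 14.532222678002825
((588.7861938476562, 71.01480865478516), (161.81028747558594, 62.45770263671875), 20.34622573852539)
```

View pics/w2c.png

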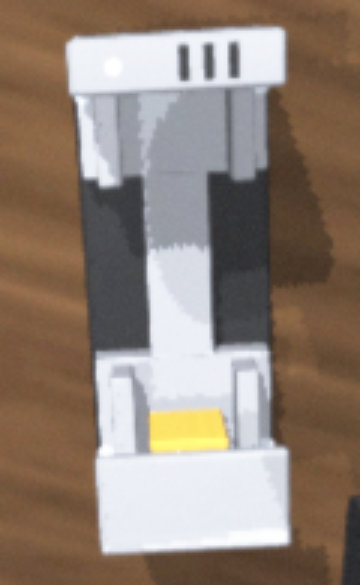

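```bash
python3 - <<'E'
from h import *
s=arm.read_state(); R0=R.from_quat(s["ee_rot"]).as_matrix()
for z in (120,19): print(delta(s["position"],R0,[563.1,373.7,z],yawR(16.93)))
E
```

```text
(array([-27.82,  -5.71,   9.52]), array([0.01, 0.  , 0.17]))
(array([-27.82,  -5.71,  19.62]), array([0.01, 0.  , 0.17]))
```

Request:
move_arm --pt "-27.8 -5.7 6 0 0 0.2 75" --pt "-27.8 -5.7 9.5 0 0 0.2 75" --pt "-27.8 -5.7 9.5 0 0 0.2 75" --pt "-27.8 -5.7 9.5 0 0 0.2 75" --pt "-27.8 -5.7 9.5 0 0 0.2 75" --pt "-27.8 -5.7 9.5 0 0 0.2 75" --pt "-27.8 -5.7 9.5 0 0 0.2 75" --pt "-27.8 -5.7 9.5 0 0 0.2 75"

```text
clock: 4.18
position: [564.0, 371.7, 121.2]
ee_rot: [0.803, -0.597, 0.0, -0.001]
contact_force: [0.9, -0.2, 0.0]
gripper_width: 60.2
```

```bash
python3 - <<'E'
from h import *
s=arm.read_state(); p,d=arm.get_image("wrist"); M,W=cam("wrist",s)
cv2.imwrite("pics/w3.png",p)
print(s["clock"],s["position"],np.abs(s["joint_vel"]).max(),s["gripper_width"])
R0=R.from_quat(s["ee_rot"]).as_matrix()
print(delta(s["position"],R0,[563.1,373.7,19],yawR(16.93)))
E
```

```text
4.175 [564.04732102 371.74848017 121.1599921 ] 0.005912005929892231 60.22335696762445
(array([-0.21,  0.04, 10.22]), array([-0.06,  0.02, -0.18]))
```

View pics/w3.png

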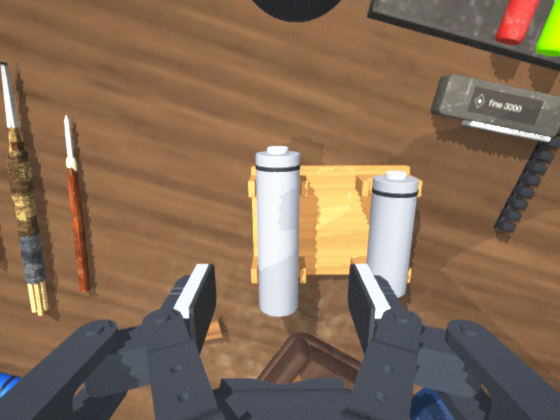

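The cell is centred between the open fingers (u≈279), and the short cell at u≈392 clears the right finger. I'll descend and close.

Request:
move_arm --pt "-0.2 0 5 0 0 -0.2 75" --pt "-0.2 0 8 0 0 -0.2 75" --pt "-0.2 0 10.2 0 0 -0.2 75" --pt "-0.2 0 10.2 0 0 -0.2 75" --pt "-0.2 0 10.2 0 0 -0.2 75" --pt "-0.2 0 10.2 0 0 -0.2 200" --pt "-0.2 0 10.2 0 0 -0.2 200" --pt "-0.2 0 10.2 0 0 -0.2 200" --pt "-0.2 0 10.2 0 0 -0.2 200" --pt "-0.2 0 10.2 0 0 -0.2 200" --pt "-0.2 0 10.2 0 0 -0.2 200"

```text
clock: 5.6
position: [563.6, 375.1, 19.9]
ee_rot: [0.804, -0.594, 0.0, -0.001]
contact_force: [-0.6, -0.0, 5.4]
gripper_width: 28.4
```

Request:
move_arm --pt "0 0 -3 0 0 0 200" --pt "0 0 -8 0 0 0 200" --pt "0 0 -14 0 0 0 200" --pt "0 0 -16 0 0 0 200" --pt "0 0 -16 0 0 0 200" --pt "0 0 -16 0 0 0 200"

```text
clock: 6.35
position: [561.9, 373.7, 175.8]
ee_rot: [0.804, -0.595, -0.001, 0.002]
contact_force: [0.3, -0.3, -1.1]
gripper_width: 28.2
```

```bash
cat >> h.py <<'E'
from scipy.optimize import least_squares
def fitcell(d,M,W,s,box):
    """held cell in tool frame: returns axis point/dir & ends along tool -y"""
    P=cloud(d,M,W); R0=R.from_quat(s["ee_rot"]).as_matrix(); T=(P-s["position"])@R0
    v,u=np.mgrid[:420,:560]
    m=(u>box[0])&(u<box[2])&(v>box[1])&(v<box[3])&(np.abs(T[...,0])<17)&(np.abs(T[...,2]+19)<45)&(np.abs(T[...,1])<80)
    Q=T[m]
    def res(x): # axis: x = x0+x1*y ; z = x2+x3*y
        k=np.array([x[1],1,x[3]]);k/=np.linalg.norm(k); D=Q-np.array([x[0],0,x[2]]); 
        return np.clip(np.linalg.norm(D-np.outer(D@k,k),axis=1)-15,-4,4)
    r=least_squares(res,[0,0,-19,0],loss="soft_l1"); ok=np.abs(res(r.x))<1.5
    y=Q[ok,1]; print("x0,slope_x(deg),z0,slope_z(deg)",np.round([r.x[0],np.degrees(r.x[1]),r.x[2],np.degrees(r.x[3])],2),"n",ok.sum(),len(Q),"y range",np.round(np.percentile(y,[.3,2,98,99.7]),1))
    return T,r.x
E
python3 - <<'E'
from h import *
s=arm.read_state(); p,d=arm.get_image("wrist"); M,W=cam("wrist",s)
cv2.imwrite("pics/w4.png",p); np.savez("pics/w4.npz",d=d,M=M,W=W,p=s["position"],q=s["ee_rot"])
print(s["clock"],s["position"],s["contact_force"],s["gripper_width"])
T,x=fitcell(d,M,W,s,(200,120,360,330))
pt,dt=arm.get_image("top"); cv2.imwrite("pics/t4.png",cv2.resize(pt[110:260,250:450],None,fx=4,fy=4))
for t in ("long_cell_nub","long_cell_center"):
    for r in arm.tip_of(t,"wrist")[:2]: print(t,r)
E
```

```text
6.35 [561.86482853 373.73984298 175.83052759] [ 0.29607662 -0.34082978 -1.13823772] 28.17460374349466
x0,slope_x(deg),z0,slope_z(deg) [  0.42   0.05 -15.42  -0.2 ] n 9927 12563 y range [-47.3 -46.8   5.7   9.4]
long_cell_nub {'uv': [63.3, 351.6], 'score': 0.81}
long_cell_nub {'uv': [279.9, 176.4], 'score': 0.63}
long_cell_center {'uv': [0.0, 336.4], 'score': 0.79}
long_cell_center {'uv': [280.1, 318.2], 'score': 0.59}
```

View pics/w4.png

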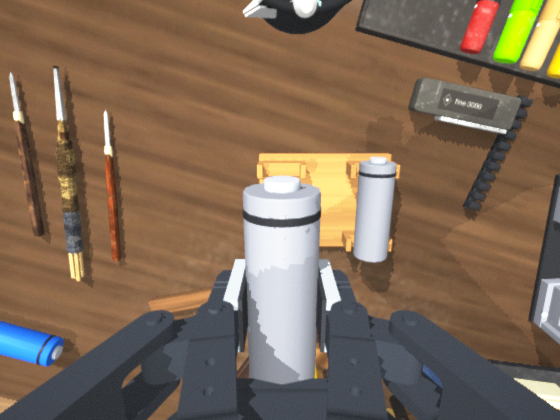

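View pics/t4.png

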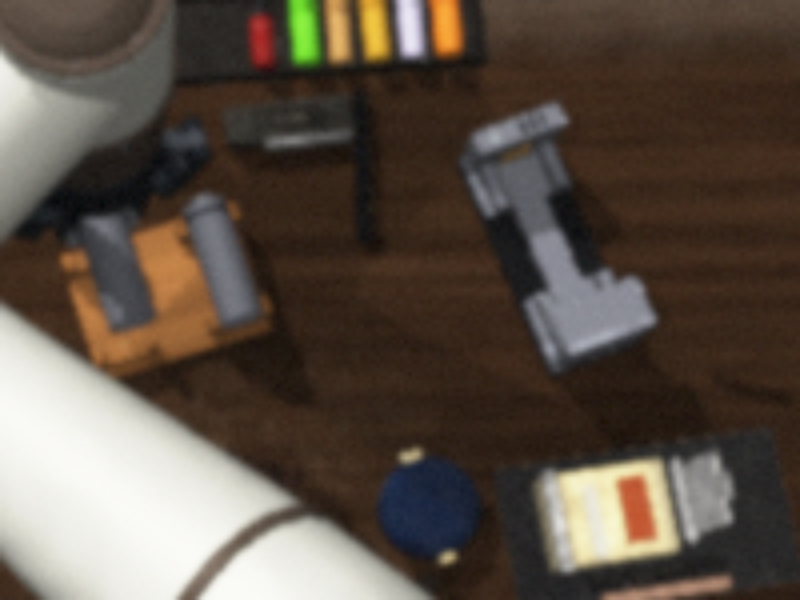

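The long cell is held with its nub at (281,183), and the short cell is still in the stand at (375,210). The cell lies parallel to the tool within 0.2°, with its centre about 8.7 mm toward the flat end. I'll work out the tilted insertion poses next.

```bash
cat >> h.py <<'E'
CH=np.array([592.4,73.0]); YAW=20.4; CY=68.7; CZ=17.0
def pose(th,Ux,Lz,lat=0):
    """cell tilt th deg, flat upper corner charger x, flat lower corner z"""
    t=np.radians(th);c,s_=np.cos(t),np.sin(t)
    F=np.array([Ux+15*s_,Lz+15*c]); G=F+CY*np.array([c,s_])+CZ*np.array([s_,-c])
    y=np.radians(YAW); f=np.array([np.cos(y),np.sin(y)]); l=np.array([-f[1],f[0]])
    p=np.r_[CH+f*G[0]+l*lat,G[1]]
    nub=F+120*np.array([c,s_])-7*np.array([-s_,c])
    return p,yawR(YAW,th),nub
def plan(L):
    s=arm.read_state(); R0=R.from_quat(s["ee_rot"]).as_matrix()
    for a in L:
        p,Rr,n=pose(*a); d,w=delta(s["position"],R0,p,Rr); print(a,"tcp",np.round(p,1),"nub",np.round(n,1),"->",d,w)
def cellstate():
    """where the held cell is in charger coords from TCP reading"""
    s=arm.read_state(); R0=R.from_quat(s["ee_rot"]).as_matrix(); y=np.radians(YAW)
    B=np.array([[np.cos(y),np.sin(y),0],[-np.sin(y),np.cos(y),0],[0,0,1]])
    for nm,o in dict(U=(0,CY,-CZ-15),L=(0,CY,-CZ+15),F=(0,CY,-CZ),nub=(0,CY-120,-CZ)).items():
        w=s["position"]+R0@np.array(o); print(nm,np.round(B@(w-np.r_[CH,0]),1),end=" ")
    a=B@(-R0[:,1]); print("tilt",round(np.degrees(np.arcsin(a[2])),2),"yawerr",round(np.degrees(np.arctan2(a[1],a[0])),2),"roll",round(np.degrees(np.arcsin((B@R0[:,0])[2])),2),"F",np.round(s["contact_force"],1),"w",round(s["gripper_width"],1),"t",s["clock"])
E
python3 - <<'E'
from h import *
print(np.round(arm.read_state()["joints"],3))
plan([(30,-46,90),(30,-46,18),(30,-66,18)])
E
```

```text
[ 0.826  0.51   0.07  -0.    -1.134  1.042]
(30, -46, 90) tcp [620.   83.3 122.6] nub [ 68.9 156.9] -> [29.48  2.99  5.43] [30.16 -0.97 -3.3 ]
(30, -46, 18) tcp [620.   83.3  50.6] nub [68.9 84.9] -> [29.47  2.97 12.63] [30.16 -0.97 -3.3 ]
(30, -66, 18) tcp [601.3  76.3  50.6] nub [48.9 84.9] -> [29.58  4.96 12.63] [30.16 -0.97 -3.3 ]
```

Request:
move_arm --pt "6 0.6 0 6 0 -1 200" --pt "12 1.2 1 12 0 -2 200" --pt "18 2 2 20 -0.5 -2.5 200" --pt "25 2.6 4 28 -0.9 -3 200" --pt "29.5 3 5.4 30.2 -1 -3.3 200" --pt "29.5 3 5.4 30.2 -1 -3.3 200" --pt "29.5 3 5.4 30.2 -1 -3.3 200" --pt "29.5 3 5.4 30.2 -1 -3.3 200" --pt "29.5 3 5.4 30.2 -1 -3.3 200"

```text
clock: 7.68
position: [621.1, 84.2, 125.2]
ee_rot: [0.793, -0.55, 0.147, -0.215]
contact_force: [0.6, 0.3, -2.0]
gripper_width: 28.3
```

```bash
python3 - <<'E'
from h import *
s=arm.read_state(); cellstate(); p,d=arm.get_image("wrist"); M,W=cam("wrist",s)
cv2.imwrite("pics/w5.png",p); np.savez("pics/w5.npz",d=d,M=M,W=W,p=s["position"],q=s["ee_rot"])
fitcell(d,M,W,s,(200,120,360,330))
pt,dt=arm.get_image("side"); cv2.imwrite("pics/s5.png",cv2.resize(pt[130:240,220:360],None,fx=5,fy=5))
plan([(30,-46,90),(30,-46,18),(30,-66,18)])
E
```

```text
U [-44.7   0.3 118.3] L [-29.6   0.4  92.4] F [-37.1   0.4 105.4] nub [ 66.6   0.4 165.6] tilt 30.16 yawerr 0.05 roll -0.19 F [ 0.6  0.3 -2. ] w 28.3 t 7.675
x0,slope_x(deg),z0,slope_z(deg) [  0.44   0.05 -15.13  -0.22] n 9925 12584 y range [-46.4 -45.9   6.5  10.4]
(30, -46, 90) tcp [620.   83.3 122.6] nub [ 68.9 156.9] -> [0.04 0.23 0.16] [-0.16  0.24  0.03]
(30, -46, 18) tcp [620.   83.3  50.6] nub [68.9 84.9] -> [0.06 3.85 6.38] [-0.16  0.24  0.03]
(30, -66, 18) tcp [601.3  76.3  50.6] nub [48.9 84.9] -> [0.06 5.58 5.38] [-0.16  0.24  0.03]
```

View pics/w5.png

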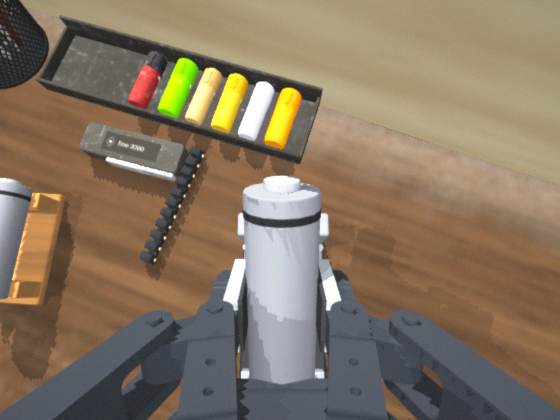

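View pics/s5.png

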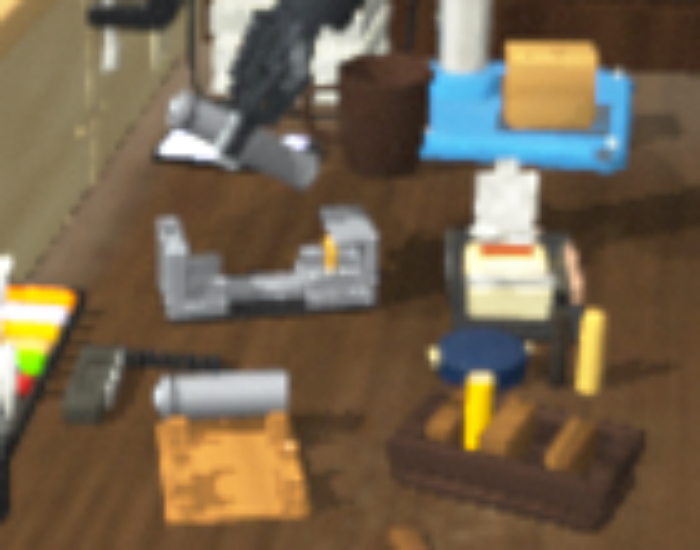

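The side crop shows the cell tilted over the bay, flat end low on the hood side. In the wrist view the end block (u 238–328, centre 283) is centred on the cell axis (u≈282). I'll descend in front of the hood.

Request:
move_arm --pt "0.1 0.8 1.3 -0.2 0.2 0 200" --pt "0.1 1.6 2.6 -0.2 0.2 0 200" --pt "0.1 2.4 4.0 -0.2 0.2 0 200" --pt "0.1 3.2 5.3 -0.2 0.2 0 200" --pt "0.1 3.6 6.0 -0.2 0.2 0 200" --pt "0.1 3.8 6.3 -0.2 0.2 0 200" --pt "0.1 3.8 6.3 -0.2 0.2 0 200"

```text
clock: 8.65
position: [626.2, 73.5, 57.4]
ee_rot: [0.797, -0.548, 0.131, -0.217]
contact_force: [0.1, 0.3, -0.9]
gripper_width: 28.5
```

```bash
sed -i 's/CY=68.7/CY=69.4/' h.py; python3 - <<'E'
from h import *
s=arm.read_state(); cellstate(); p,d=arm.get_image("wrist"); M,W=cam("wrist",s)
cv2.imwrite("pics/w6.png",p)
pt,dt=arm.get_image("side"); cv2.imwrite("pics/s6.png",cv2.resize(pt[150:210,240:310],None,fx=9,fy=9,interpolation=cv2.INTER_CUBIC))
fitcell(d,M,W,s,(200,120,360,330))
plan([(30,-46,17.5),(30,-56,17.5),(30,-66,17.5)])
E
```

```text
U [-44.3 -12.4  51.2] L [-29.7 -11.3  25.1] F [-37.  -11.8  38.2] nub [ 67.6 -11.8  97. ] tilt 29.34 yawerr -0.0 roll -1.73 F [ 0.1  0.3 -0.9] w 28.5 t 8.65
x0,slope_x(deg),z0,slope_z(deg) [  0.49   0.03 -15.15  -0.21] n 9932 12584 y range [-46.4 -45.9   6.5  10.2]
(30, -46, 17.5) tcp [620.6  83.5  50.5] nub [68.9 84.4] -> [-1.11  0.51  0.59] [ 0.63  1.98 -0.  ]
(30, -56, 17.5) tcp [611.2  80.   50.5] nub [58.9 84.4] -> [-1.13  1.39  0.1 ] [ 0.63  1.98 -0.  ]
(30, -66, 17.5) tcp [601.9  76.5  50.5] nub [48.9 84.4] -> [-1.15  2.26 -0.39] [ 0.63  1.98 -0.  ]
```

View pics/w6.png

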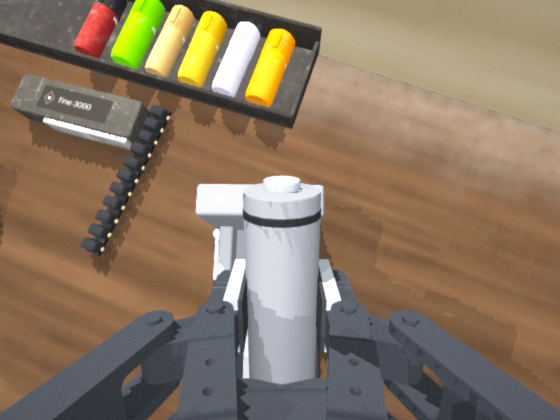

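View pics/s6.png

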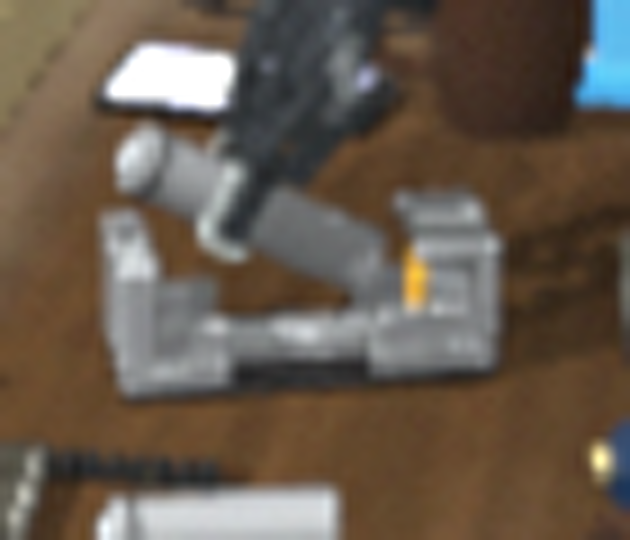

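The cell has ended up 12 mm off sideways and rolled 1.7°, with no contact force. I'll check the joints before moving on.

```bash
python3 - <<'E'
from h import *
s=arm.read_state(); print(s["joints"],s["joint_vel"],s["joint_efforts"],s["position"],s["wrist_torque"],s["clock"]); cellstate()
E
```

```text
[ 0.34560917  0.43534752 -0.46759847 -0.25101205 -0.16045716  1.82796672] [ 5.31705462e-04 -3.62605225e-03 -5.86450655e-04 -7.50742596e-04
  3.89812904e-05  2.13798853e-03] [-2.35413818e-02 -3.62690091e+01  1.32159305e+01  2.78342441e+00
  1.12692442e+00 -7.55941473e-04] [626.23577913  73.51894235  57.7778119 ] [-0.48658992  1.08451661 -0.01333066] 8.75
U [-44.3 -12.4  51.6] L [-29.6 -11.4  25.5] F [-36.9 -11.9  38.5] nub [ 67.7 -11.9  97.4] tilt 29.37 yawerr 0.01 roll -1.72 F [ 0.1 -0.5 -1.8] w 28.6 t 8.75
```

Joint 5 has hit its limit at -0.16, so 30° of tilt isn't reachable here with the tool square to the cell. A slide along the cell's axis at 22–23° would leave about ±3–4 mm between the hood edge and the block edge. I'll back out and test whether joint 5 allows that.

```bash
cat >> h.py <<'E'
def poseF(th,Fx,Fz,lat=0):
    t=np.radians(th);c,s_=np.cos(t),np.sin(t); return pose(th,Fx-15*s_,Fz-15*c,lat)
def axial(th,t_,n=None):
    t=np.radians(th);c,s_=np.cos(t),np.sin(t)
    if n is None: n=(-8*s_+118*c)/2
    return -n*s_+t_*c, n*c+t_*s_
def planF(L):
    s=arm.read_state(); R0=R.from_quat(s["ee_rot"]).as_matrix()
    for th,Fx,Fz in L:
        p,Rr,n=poseF(th,Fx,Fz); d,w=delta(s["position"],R0,p,Rr); t=np.radians(th)
        print((th,round(Fx,1),round(Fz,1)),"U",np.round([Fx-15*np.sin(t),Fz+15*np.cos(t)],1),"Lz",round(Fz-15*np.cos(t),1),"nub",np.round(n,1),"tcp",np.round(p,1),"->",d,w)
E
python3 - <<'E'
from h import *
planF([(29,-35,75)]+[(23,*axial(23,t)) for t in (25,10,0,-20,-42)])
E
```

```text
(29, -35, 75) U [-42.3  88.1] Lz 61.9 nub [ 73.3 127.1] tcp [624.2  84.8  93.8] -> [-1.23 -1.94 -3.  ] [-0.37  1.98  0.01]
(23, np.float64(2.4), np.float64(58.3)) U [-3.5 72.1] Lz 44.5 nub [115.6  98.8] tcp [660.8  98.4  69.8] -> [-1.1  -4.17  1.  ] [-6.37  1.98  0.12]
(23, np.float64(-11.4), np.float64(52.5)) U [-17.3  66.3] Lz 38.7 nub [101.8  92.9] tcp [647.8  93.6  63.9] -> [-1.1  -2.67  0.84] [-6.37  1.98  0.12]
(23, np.float64(-20.6), np.float64(48.6)) U [-26.5  62.4] Lz 34.7 nub [92.6 89. ] tcp [639.2  90.4  60. ] -> [-1.11 -1.68  0.73] [-6.37  1.98  0.12]
(23, np.float64(-39.0), np.float64(40.7)) U [-44.9  54.5] Lz 26.9 nub [74.2 81.2] tcp [621.9  84.   52.2] -> [-1.11  0.31  0.51] [-6.37  1.98  0.12]
(23, np.float64(-59.3), np.float64(32.1)) U [-65.1  46. ] Lz 18.3 nub [53.9 72.6] tcp [602.9  76.9  43.6] -> [-1.12  2.49  0.26] [-6.37  1.98  0.12]
```

Request:
move_arm --pt "0 -1 -1.7 0 0 0 200" --pt "0 -1.9 -3.2 0 0 0 200" --pt "0 -1.9 -3.2 0 0 0 200" --pt "0 -1.9 -3.2 0 0 0 200"

```text
clock: 9.25
position: [626.9, 72.5, 94.4]
ee_rot: [0.797, -0.549, 0.131, -0.217]
contact_force: [-0.7, 0.2, -2.1]
gripper_width: 28.6
```

```bash
python3 - <<'E'
from h import *
s=arm.read_state(); print(np.round(s["joints"],3),s["position"]); cellstate()
planF([(23,*axial(23,t)) for t in (25,)])
E
```

```text
[ 0.349  0.376 -0.464 -0.174 -0.223  1.746] [626.91847884  72.50122527  94.3860057 ]
U [-44.  -13.6  88.3] L [-29.3 -12.5  62.1] F [-36.7 -13.   75.2] nub [ 68.  -13.1 134. ] tilt 29.32 yawerr -0.06 roll -1.76 F [-0.7  0.2 -2.1] w 28.6 t 9.25
(23, np.float64(2.4), np.float64(58.3)) U [-3.5 72.1] Lz 44.5 nub [115.6  98.8] tcp [660.8  98.4  69.8] -> [-1.11 -2.35  4.18] [-6.32  1.99  0.06]
```

```bash
cat > fk.py <<'E'
from h import *
S=[([1.4806,.3856,.0066,-.0005,-1.194,-.2586],[213.37,586.83,230.21],[-.5736,.8191,-.0007,-.0009]),
([.826,.51,.07,0,-1.134,1.042],[561.86,373.74,175.83],[.804,-.595,-.001,.002]),
([0.34560917,0.43534752,-0.46759847,-0.25101205,-0.16045716,1.82796672],[626.236,73.519,57.778],[0.797,-0.548,0.131,-0.217]),
([.349,.376,-.464,-.174,-.223,1.746],[626.92,72.5,94.386],[0.797,-0.549,0.131,-0.217])]
def rot(q):
    A=R.from_euler("z",q[0])*R.from_euler("y",q[1]-q[2]); B=A*R.from_euler("x",q[3])*R.from_euler("y",-q[4]); return A,B
def fk(q,x):
    z=R.from_euler("z",q[0]); A,B=rot(q)
    return z.apply([x[0],0,x[1]])+(z*R.from_euler("y",q[1])).apply([x[2],0,x[3]])+A.apply([x[4],0,x[5]])+B.apply([x[6],0,0])
if __name__=="__main__":
    for q,p,o in S: print(np.round(rot(q)[1].apply([1,0,0]),3),np.round(R.from_quat(o).as_matrix()[:,2],3))
    x0=np.array([0,300,0,400,400,0,250.])
    r=least_squares(lambda x:np.r_[np.concatenate([fk(q,x)-p for q,p,o in S]),(x-x0)*.002],x0)
    print(np.round(r.x,1),np.round([fk(q,r.x)-p for q,p,o in S],2))
E
python3 fk.py
```

```text
[ 0.    -0.002 -1.   ] [-0.001 -0.002 -1.   ]
[-0.002 -0.002 -1.   ] [-0.004 -0.002 -1.   ]
[ 0.474  0.129 -0.871] [ 0.447  0.202 -0.871]
[ 0.472  0.131 -0.872] [ 0.447  0.202 -0.872]
[ -886.9  3991.9 -1203.   1812.3  2799.  -1869.9  3111.2] [[-159.53   -7.63    9.48]
 [-105.1   121.7   -10.06]
 [ -42.66    5.38   19.55]
 [  30.24   39.88  -18.98]]
```

```bash
sed -i 's/from_euler("x",q\[3\])/from_euler("x",-q[3])/' fk.py; python3 fk.py
```

```text
[-0.001 -0.002 -1.   ] [-0.001 -0.002 -1.   ]
[-0.002 -0.002 -1.   ] [-0.004 -0.002 -1.   ]
[ 0.447  0.203 -0.871] [ 0.447  0.202 -0.871]
[ 0.446  0.203 -0.872] [ 0.447  0.202 -0.872]
[  914.1 -4158.5  1388.4  -901.7 -2176.4  2125.7 -2958.3] [[-155.04   42.9    -8.06]
 [-133.9    90.47    9.41]
 [  39.     41.23  -17.75]
 [ -63.13   12.13   16.43]]
```

```bash
sed -i 's/apply(\[x\[0\],0,x\[1\]\])/apply([x[0],x[7],x[1]])/; s/250\.\])/250.,-160])/' fk.py; cat >> fk.py <<'E'
    def ik(p,Rr,q0):
        def f(q): 
            return np.r_[(fk(q,r.x)-p)/10,(rot(q)[1].apply([1,0,0])-Rr[:,2])*20]
        s=least_squares(f,q0); return s.x,np.abs(s.fun).max()
    for th,Fx,Fz in [(23,*axial(23,t)) for t in (25,0,-20,-42)]+[(22,-60,32),(20,-60,32),(10,-62,32),(0,-63,31.5)]+[(th-o,Fx,Fz) for o in () for th,Fx,Fz in ()]:
        p,Rr,n=poseF(th,Fx,Fz); q,e=ik(p,Rr,S[3][0][:5]); print(th,round(Fx),round(Fz),np.round(q,3),round(e,4))
E
python3 fk.py
```

```text
[-0.001 -0.002 -1.   ] [-0.001 -0.002 -1.   ]
[-0.002 -0.002 -1.   ] [-0.004 -0.002 -1.   ]
[ 0.447  0.203 -0.871] [ 0.447  0.202 -0.871]
[ 0.446  0.203 -0.872] [ 0.447  0.202 -0.872]
[ -81.4  346.5  -44.   598.5  573.7  -82.8  396.6 -159.9] [[ 0.17  0.71  1.63]
 [-0.39 -0.68 -1.36]
 [ 1.8  -0.65  2.87]
 [-1.86  0.92 -3.14]]
23 2 58 [ 0.4    0.465 -0.326  0.047 -0.379] 0.0
23 -21 49 [ 0.402  0.454 -0.374  0.054 -0.342] 0.0
23 -39 41 [ 0.404  0.447 -0.411  0.061 -0.313] 0.0
23 -59 32 [ 0.407  0.439 -0.452  0.072 -0.279] 0.0
22 -60 32 [ 0.406  0.443 -0.44   0.062 -0.304] 0.0
20 -60 32 [ 0.404  0.454 -0.414  0.048 -0.354] 0.0
10 -62 32 [ 0.398  0.517 -0.286  0.013 -0.593] 0.0
0 -63 32 [ 0.393  0.601 -0.155 -0.    -0.815] 0.0
```

The fitted kinematics show joint 5 stays clear of its limit up to about 25°, where the corridor margin is about ±6 mm. I'll use a 25° slide along the axis.

```bash
cat >> fk.py <<'E'
    print()
    for t in (25,0,-20,-45):
        p,Rr,n=poseF(25,*axial(25,t)); q,e=ik(p,Rr,S[3][0][:5]); print(t,np.round(q,3),round(e,4))
    planF([(25,*axial(25,t)) for t in (25,0,-20,-45)])
E
python3 fk.py | tail -8
```

```text
25 [ 0.402  0.454 -0.356  0.06  -0.325] 0.0
0 [ 0.404  0.446 -0.403  0.071 -0.287] 0.0
-20 [ 0.406  0.44  -0.439  0.083 -0.256] 0.0
-45 [ 0.409  0.435 -0.485  0.103 -0.216] 0.0
(25, np.float64(0.8), np.float64(57.5)) U [-5.6 71.1] Lz 43.9 nub [112.5 101.9] tcp [658.8  97.7  71.4] -> [-1.12 -2.25  3.94] [-4.32  1.99  0.03]
(25, np.float64(-21.9), np.float64(46.9)) U [-28.2  60.5] Lz 33.3 nub [89.8 91.3] tcp [637.6  89.8  60.9] -> [-1.12  0.25  3.75] [-4.32  1.99  0.03]
(25, np.float64(-40.0), np.float64(38.5)) U [-46.3  52.1] Lz 24.9 nub [71.7 82.8] tcp [620.6  83.5  52.4] -> [-1.12  2.24  3.6 ] [-4.32  1.99  0.03]
(25, np.float64(-62.7), np.float64(27.9)) U [-69.   41.5] Lz 14.3 nub [49.  72.3] tcp [599.3  75.6  41.8] -> [-1.13  4.73  3.41] [-4.32  1.99  0.03]
```

Request:
move_arm --pt "-0.6 -1.3 1 -2 1 0 200" --pt "-1.1 -2.2 2.5 -4.3 2 0 200" --pt "-1.1 -2.2 3.9 -4.3 2 0 200" --pt "-1.1 -2.2 3.9 -4.3 2 0 200" --pt "-1.1 -2.2 3.9 -4.3 2 0 200"

```text
clock: 9.88
position: [658.2, 96.7, 71.1]
ee_rot: [0.802, -0.557, 0.124, -0.178]
contact_force: [1.2, -0.3, -2.0]
gripper_width: 28.3
```

```bash
python3 - <<'E'
from h import *
s=arm.read_state(); cellstate(); print(np.round(s["joints"],3)); p,d=arm.get_image("wrist"); M,W=cam("wrist",s)
cv2.imwrite("pics/w7.png",p)
pt,dt=arm.get_image("side"); cv2.imwrite("pics/s7.png",cv2.resize(pt[150:210,240:310],None,fx=9,fy=9,interpolation=cv2.INTER_CUBIC))
fitcell(d,M,W,s,(200,120,360,330))
planF([(25,*axial(25,t)) for t in (0,-20,-38)])
E
```

```text
U [-6.5 -0.7 70.8] L [ 6.2 -0.7 43.6] F [-0.2 -0.7 57.2] nub [108.6  -0.7 107.9] tilt 24.99 yawerr -0.01 roll 0.02 F [ 1.2 -0.3 -2. ] w 28.3 t 9.875
[ 0.396  0.46  -0.452  0.078 -0.224  1.459]
x0,slope_x(deg),z0,slope_z(deg) [  0.44   0.05 -15.13  -0.21] n 9947 12593 y range [-46.5 -46.1   6.5  10.1]
(25, np.float64(-21.9), np.float64(46.9)) U [-28.2  60.5] Lz 33.3 nub [89.8 91.3] tcp [637.6  89.8  60.9] -> [-0.06  2.48  0.07] [-0.07 -0.03  0.01]
(25, np.float64(-40.0), np.float64(38.5)) U [-46.3  52.1] Lz 24.9 nub [71.7 82.8] tcp [620.6  83.5  52.4] -> [-0.07  4.48  0.07] [-0.07 -0.03  0.01]
(25, np.float64(-56.3), np.float64(30.9)) U [-62.7  44.5] Lz 17.3 nub [55.4 75.2] tcp [605.3  77.8  44.8] -> [-0.07  6.28  0.06] [-0.07 -0.03  0.01]
```

View pics/w7.png

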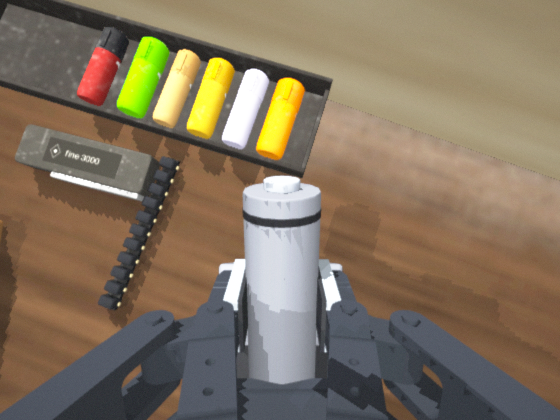

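View pics/s7.png

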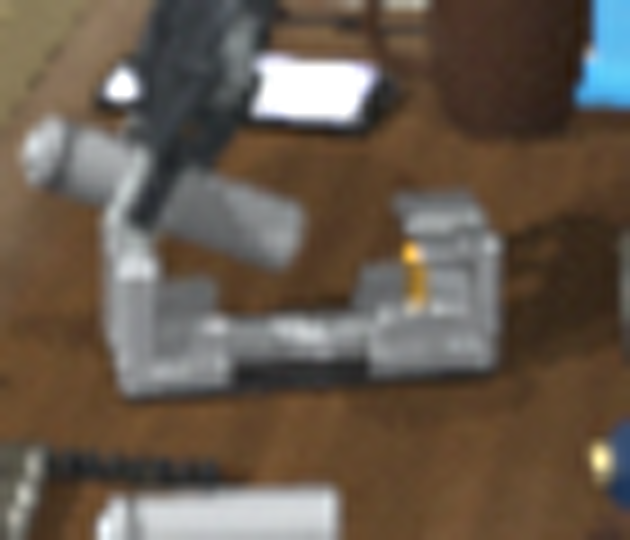

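```bash
python3 - <<'E'
s=open("fk.py").read()
s=s.replace("[0.797,-0.549,0.131,-0.217])]","[0.797,-0.549,0.131,-0.217]),\n([.396,.46,-.452,.078,-.224,1.459],[658.2,96.7,71.1],[0.802,-0.557,0.124,-0.178])]")
i=s.index("    for th,Fx,Fz in [(23"); s=s[:i]+'''    for th in (25,22,20):
      for t in (25,0,-20,-38):
        p,Rr,n=poseF(th,*axial(th,t)); q,e=ik(p,Rr,S[4][0][:5]); print(th,t,np.round(q,3),round(e,4))
'''
open("fk.py","w").write(s)
E
python3 fk.py
```

```text
[-0.001 -0.002 -1.   ] [-0.001 -0.002 -1.   ]
[-0.002 -0.002 -1.   ] [-0.004 -0.002 -1.   ]
[ 0.447  0.203 -0.871] [ 0.447  0.202 -0.871]
[ 0.446  0.203 -0.872] [ 0.447  0.202 -0.872]
[ 0.396  0.147 -0.907] [ 0.397  0.147 -0.906]
[ 110.9 -197.3   31.   457.5  253.5  153.5   37.7 -155.1] [[ -4.49   0.71  -4.22]
 [ -3.19   3.39   4.16]
 [ 16.65  -5.32   9.79]
 [ -1.42  -8.42   3.22]
 [-12.91   4.24 -12.95]]
25 25 [ 0.383  0.478 -0.371  0.04  -0.285] 0.0
25 0 [ 0.384  0.438 -0.482  0.055 -0.215] 0.0
25 -20 [ 0.385  0.409 -0.566  0.076 -0.161] 0.0
25 -38 [ 0.386  0.384 -0.638  0.111 -0.113] 0.0
22 25 [ 0.383  0.49  -0.355  0.03  -0.342] 0.0
22 0 [ 0.384  0.448 -0.466  0.039 -0.273] 0.0
22 -20 [ 0.385  0.416 -0.55   0.049 -0.22 ] 0.0
22 -38 [ 0.385  0.39  -0.623  0.063 -0.174] 0.0
20 25 [ 0.383  0.498 -0.345  0.025 -0.379] 0.0
20 0 [ 0.384  0.454 -0.456  0.031 -0.311] 0.0
20 -20 [ 0.384  0.422 -0.54   0.038 -0.26 ] 0.0
20 -38 [ 0.385  0.394 -0.613  0.047 -0.215] 0.0
```

```bash
python3 - <<'E'
s=open("fk.py").read()
s=s.replace("B.apply([x[6],0,0])","B.apply([x[6],x[9],x[8]])").replace("250.,-160]","250.,-160,0,0]")
open("fk.py","w").write(s)
E
python3 fk.py
```

```text
[-0.001 -0.002 -1.   ] [-0.001 -0.002 -1.   ]
[-0.002 -0.002 -1.   ] [-0.004 -0.002 -1.   ]
[ 0.447  0.203 -0.871] [ 0.447  0.202 -0.871]
[ 0.446  0.203 -0.872] [ 0.447  0.202 -0.872]
[ 0.396  0.147 -0.907] [ 0.397  0.147 -0.906]
[-4.000e-01  1.564e+02  1.040e+01  5.586e+02  4.143e+02  3.900e+00
  2.901e+02 -6.000e-01 -1.400e+00 -1.593e+02] [[ 0.1   0.    0.03]
 [ 0.08 -0.09 -0.03]
 [ 0.04 -0.04  0.04]
 [-0.05  0.11 -0.06]
 [-0.07  0.13  0.02]]
25 25 [ 0.397  0.461 -0.45   0.077 -0.225] 0.0
25 0 [ 0.398  0.448 -0.527  0.11  -0.161] 0.0
25 -20 [ 0.396  0.44  -0.605  0.185 -0.092] 0.0
25 -38 [ 0.391  0.434 -0.659  0.218 -0.044] 0.0898
22 25 [ 0.396  0.477 -0.393  0.048 -0.317] 0.0
22 0 [ 0.398  0.462 -0.463  0.06  -0.263] 0.0
22 -20 [ 0.399  0.451 -0.52   0.075 -0.217] 0.0
22 -38 [ 0.4    0.442 -0.574  0.096 -0.172] 0.0
20 25 [ 0.395  0.49  -0.358  0.037 -0.374] 0.0
20 0 [ 0.397  0.472 -0.427  0.044 -0.323] 0.0
20 -20 [ 0.398  0.459 -0.482  0.052 -0.281] 0.0
20 -38 [ 0.4    0.448 -0.533  0.062 -0.242] 0.0
```

The kinematic model now fits to 0.1 mm and shows joint 5 allows only about 22° deep in the bay. I'll look for the path with the most clearance within that limit.

```bash
cat > path.py <<'E'
import fk as K
from h import *
x=np.array([0,300,0,400,400,0,250.,-160,0,0]);x0=x.copy()
X=least_squares(lambda x:np.r_[np.concatenate([K.fk(q,x)-p for q,p,o in K.S]),(x-x0)*.002],x0).x
def ik(p,Rr,q0):
    f=lambda q:np.r_[(K.fk(q,X)-p)/10,(K.rot(q)[1].apply([1,0,0])-Rr[:,2])*20]
    return least_squares(f,q0).x
def segd(A,B,C):  # dist point C to seg AB
    t=np.clip(np.dot(C-A,B-A)/np.dot(B-A,B-A),0,1); return np.linalg.norm(A+t*(B-A)-C)
def poly(th,Fx,Fz):
    t=np.radians(th);a=np.array([np.cos(t),np.sin(t)]);n=np.array([-a[1],a[0]]);F=np.array([Fx,Fz])
    return [F-15*n,F+116*a-15*n,F+116*a-7*n,F+120*a-7*n,F+120*a+7*n,F+116*a+7*n,F+116*a+15*n,F+15*n]
OB=[np.array(o,float) for o in ([(-84,56),(-52,56),(-52,62),(-84,62)],[(60,6),(78,6),(78,62),(60,62)],[(-84,0),(78,0),(78,16),(-84,16)])]
def clear(th,Fx,Fz):
    P=np.array(poly(th,Fx,Fz),np.float32); m=1e9
    for O in OB:
        for v in O: m=min(m,cv2.pointPolygonTest(P.reshape(-1,1,2),tuple(map(float,v)),True)*-1)
        for v in P: m=min(m,-cv2.pointPolygonTest(O.astype(np.float32).reshape(-1,1,2),tuple(map(float,v)),True))
    return m
if __name__=="__main__":
    q0=K.S[4][0][:5]
    for Ux in range(-26,-70,-4):
        best=None
        for th in np.arange(14,25.1,.5):
            s_=np.sin(np.radians(th)); Fx=Ux+15*s_
            for Fz in np.arange(28,56,.5):
                c=clear(th,Fx,Fz)
                if best is None or c>best[0]:
                    p,Rr,_=poseF(th,Fx,Fz); q=ik(p,Rr,q0)
                    if q[4]<-.19: best=(c,th,Fx,Fz,q[4])
        print(Ux,np.round(best,2))
E
time python3 path.py
```

```text
-26 [ 12.17  24.5  -19.78  55.5   -0.21]
-30 [ 13.83  24.5  -23.78  55.5   -0.2 ]
-34 [ 15.49  24.5  -27.78  55.5   -0.19]
-38 [ 15.73  23.5  -32.02  55.5   -0.22]
-42 [ 12.07  24.   -35.9   55.5   -0.2 ]
-46 [  8.41  24.   -39.9   55.5   -0.19]
-50 [  4.73  23.5  -44.02  55.5   -0.2 ]
-54 [  3.05  22.   -48.38  38.    -0.19]
-58 [  2.51  21.5  -52.5   36.5   -0.2 ]
-62 [  2.95  21.   -56.62  34.5   -0.2 ]
-66 [  3.53  15.5  -61.99  34.    -0.34]
real	0m18.238s
user	0m18.619s
sys	0m0.253s
```

```bash
cat > st.py <<'E'
from path import *
def stage(L):
    s=arm.read_state(); R0=R.from_quat(s["ee_rot"]).as_matrix(); q=K.S[4][0][:5]
    for th,Ux,Fz in L:
        Fx=Ux+15*np.sin(np.radians(th))
        if Fz is None: Fz=max(np.arange(28,50,.25),key=lambda z:clear(th,Fx,z))
        p,Rr,n=poseF(th,Fx,Fz); q=ik(p,Rr,q); d,w=delta(s["position"],R0,p,Rr)
        print((th,Ux,round(float(Fz),2)),"clr",round(clear(th,Fx,Fz),1),"q5",round(q[4],3),"->",d,w)
E
python3 - <<'E'
from st import *
cellstate(); stage([(24,-20,51.5),(22.5,-34,46),(22.2,-42,42.7),(22,-50,None),(22,-54,None),(21.5,-58,None),(21,-62,None),(20,-64,33),(18,-66,33),(12,-66,33),(6,-65,32.5),(2,-65,32),(0,-64,31.7)])
E
```

```text
U [-6.1 -0.6 71.6] L [ 6.6 -0.7 44.4] F [ 0.3 -0.6 58. ] nub [109.   -0.6 108.8] tilt 25.07 yawerr 0.01 roll 0.03 F [-0.5  0.8 -1.5] w 28.1 t 9.975
(24, -20, 51.5) clr 5.5 q5 -0.218 -> [-0.06  1.59  0.11] [-1.07 -0.03  0.01]
(22.5, -34, 46.0) clr 4.0 q5 -0.228 -> [-0.07  3.18  0.18] [-2.57 -0.03  0.01]
(22.2, -42, 42.7) clr 3.5 q5 -0.216 -> [-0.07  4.06  0.18] [-2.87 -0.03  0.01]
(22, -50, 39.5) clr 3.2 q5 -0.201 -> [-0.07  4.93  0.15] [-3.07 -0.03  0.01]
(22, -54, 37.75) clr 3.1 q5 -0.19 -> [-0.07  5.37  0.14] [-3.07 -0.03  0.01]
(21.5, -58, 36.75) clr 2.7 q5 -0.197 -> [-0.07  5.8   0.11] [-3.57 -0.03  0.01]
(21, -62, 34.75) clr 3.0 q5 -0.2 -> [-0.07  6.28  0.18] [-4.07 -0.03  0.01]
(20, -64, 33.0) clr 2.9 q5 -0.222 -> [-0.07  6.59  0.36] [-5.07 -0.03  0.01]
(18, -66, 33.0) clr 2.7 q5 -0.275 -> [-0.07  6.9   0.49] [-7.07 -0.03  0.01]
(12, -66, 33.0) clr 2.3 q5 -0.426 -> [-0.07  7.34  1.11] [-1.307e+01 -3.000e-02  1.000e-02]
(6, -65, 32.5) clr 1.6 q5 -0.567 -> [-0.07  7.79  1.78] [-19.07  -0.03   0.  ]
(2, -65, 32.0) clr 1.0 q5 -0.655 -> [-0.07  8.19  2.19] [-23.07  -0.03   0.  ]
(0, -64, 31.7) clr 0.7 q5 -0.699 -> [-0.07  8.31  2.44] [-25.07  -0.03   0.  ]
```

Request:
move_arm --pt "-0.1 0.8 0.1 -0.5 0 0 200" --pt "-0.1 1.6 0.1 -1.1 0 0 200" --pt "-0.1 2.4 0.1 -1.9 0 0 200" --pt "-0.1 3.2 0.2 -2.6 0 0 200" --pt "-0.1 4.1 0.2 -2.9 0 0 200" --pt "-0.1 4.1 0.2 -2.9 0 0 200" --pt "-0.1 4.1 0.2 -2.9 0 0 200"

```text
clock: 10.85
position: [624.6, 85.8, 52.7]
ee_rot: [0.806, -0.56, 0.11, -0.158]
contact_force: [-0.1, -0.2, -1.9]
gripper_width: 28.5
```

```bash
python3 - <<'E'
from st import *
s=arm.read_state(); print(np.round(s["joints"],3)); p,d=arm.get_image("wrist"); M,W=cam("wrist",s)
cv2.imwrite("pics/w8.png",p); np.savez("pics/w8.npz",d=d,M=M,W=W,p=s["position"],q=s["ee_rot"])
pt,dt=arm.get_image("side"); cv2.imwrite("pics/s8.png",cv2.resize(pt[150:210,240:310],None,fx=9,fy=9,interpolation=cv2.INTER_CUBIC)); np.save("pics/s8.npy",dt)
cellstate(); fitcell(d,M,W,s,(200,120,360,330))
stage([(22,-50,None),(22,-54,None),(21.5,-58,None),(21,-62,None),(20,-64,33),(18,-66,33),(12,-66,33)])
E
```

```text
[ 0.4    0.452 -0.516  0.08  -0.217  1.453]
U [-41.6   0.7  56.2] L [-30.2   0.6  28.4] F [-35.9   0.7  42.3] nub [75.2  0.8 87.6] tilt 22.18 yawerr 0.06 roll 0.05 F [-0.4  0.3 -0.8] w 28.0 t 10.95
x0,slope_x(deg),z0,slope_z(deg) [  0.43  -0.   -15.17  -0.22] n 9930 12586 y range [-46.5 -46.1   6.3  10. ]
(22, -50, 39.5) clr 3.2 q5 -0.201 -> [ 0.07  0.9  -0.04] [-0.18 -0.03  0.06]
(22, -54, 37.75) clr 3.1 q5 -0.19 -> [ 0.07  1.33 -0.03] [-0.18 -0.03  0.06]
(21.5, -58, 36.75) clr 2.7 q5 -0.197 -> [ 0.07  1.77 -0.03] [-0.68 -0.03  0.06]
(21, -62, 34.75) clr 3.0 q5 -0.2 -> [0.07 2.24 0.06] [-1.18 -0.03  0.06]
(20, -64, 33.0) clr 2.9 q5 -0.222 -> [0.07 2.55 0.26] [-2.18 -0.03  0.06]
(18, -66, 33.0) clr 2.7 q5 -0.275 -> [0.07 2.85 0.4 ] [-4.18 -0.03  0.06]
(12, -66, 33.0) clr 2.3 q5 -0.426 -> [0.07 3.26 1.04] [-10.18  -0.03   0.06]
```

View pics/w8.png

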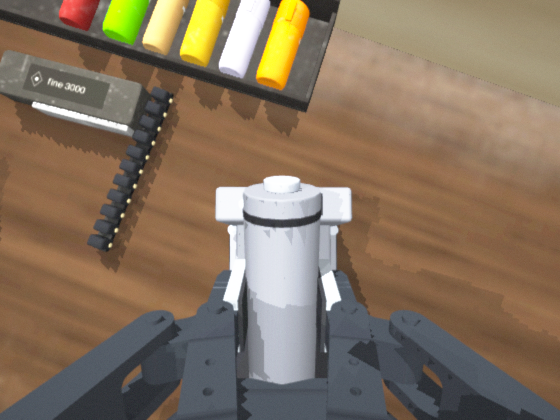

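View pics/s8.png

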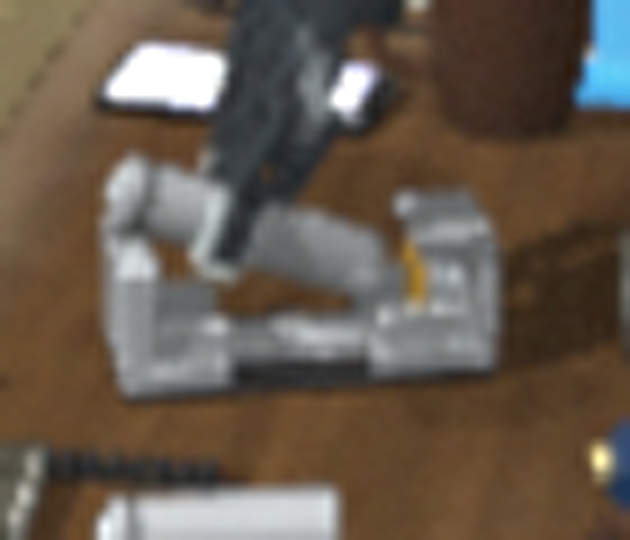

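In the wrist view the block spans u 217–351 (centre 284) and the cell u 243–322, so the lateral offset is about 0.7 mm, which the reading agrees with. I'll quickly check the block's fore-aft position against the model.

```bash
python3 - <<'E'
from h import *
f=np.load("pics/w8.npz"); P=cloud(f["d"],f["M"],f["W"]); y=np.radians(YAW)
B=np.array([[np.cos(y),np.sin(y),0],[-np.sin(y),np.cos(y),0],[0,0,1]]); C=(P-np.r_[CH,0])@B.T
v,u=np.mgrid[:420,:560]
for a,b in ((219,238),(327,348)):
    m=(u>a)&(u<b)&(v>175)&(v<235)&(np.abs(C[...,2]-61)<3); Q=C[m]; print(len(Q),np.percentile(Q[:,0],[1,5,50,95,99]).round(1),np.median(Q[:,2]).round(1),np.percentile(Q[:,1],[1,99]).round(1))
m=(v>170)&(v<240)&(np.abs(C[...,2]-61)<4)&(u>205)&(u<365)&(np.abs(u-283)>42); print(np.percentile(C[m][:,1],[.5,99.5]))
E
```

```text
627 [61.1 61.5 68.6 75.8 76.5] 60.6 [20.2 28. ]
698 [61.1 61.6 68.7 75.9 76.7] 60.7 [-29.3 -20.6]
[-31.28831039  30.38682369]
```

Request:
move_arm --pt "0.1 0.5 0 -0.1 0 0 200" --pt "0.1 0.9 0 -0.2 0 0 200" --pt "0.1 1.3 0 -0.2 0 0 200" --pt "0.1 1.5 0 -0.4 0 0 200" --pt "0.1 1.5 0 -0.4 0 0 200"

```text
clock: 11.58
position: [611.7, 79.9, 46.9]
ee_rot: [0.807, -0.56, 0.108, -0.155]
contact_force: [0.4, 0.5, -2.4]
gripper_width: 28.3
```

```bash
python3 - <<'E'
from st import *
s=arm.read_state(); print(np.round(s["joints"],3)); p,d=arm.get_image("wrist"); M,W=cam("wrist",s)
pt,dt=arm.get_image("side"); cv2.imwrite("pics/s9.png",cv2.resize(pt[150:210,240:310],None,fx=9,fy=9,interpolation=cv2.INTER_CUBIC))
cellstate(); fitcell(d,M,W,s,(200,120,360,330))
stage([(21.5,-58,None),(21,-62,None),(20,-64,33),(18,-66,33),(12,-66,33)])
E
```

```text
[ 0.399  0.446 -0.55   0.084 -0.196  1.449]
U [-55.8  -0.3  50.9] L [-44.7  -0.3  23.1] F [-50.2  -0.3  37. ] nub [61.2 -0.2 81.4] tilt 21.74 yawerr 0.05 roll 0.04 F [-0.2  0.9 -1.7] w 28.3 t 11.675
x0,slope_x(deg),z0,slope_z(deg) [  0.45   0.05 -15.18  -0.2 ] n 9924 14782 y range [-46.6 -46.1   6.3   9.9]
(21.5, -58, 36.75) clr 2.7 q5 -0.197 -> [-0.03  0.23 -0.03] [-0.24 -0.03  0.05]
(21, -62, 34.75) clr 3.0 q5 -0.2 -> [-0.03  0.7   0.06] [-0.74 -0.03  0.05]
(20, -64, 33.0) clr 2.9 q5 -0.222 -> [-0.03  1.01  0.26] [-1.74 -0.03  0.05]
(18, -66, 33.0) clr 2.7 q5 -0.275 -> [-0.03  1.31  0.41] [-3.74 -0.03  0.05]
(12, -66, 33.0) clr 2.3 q5 -0.426 -> [-0.03  1.71  1.05] [-9.74 -0.03  0.05]
```

View pics/s9.png

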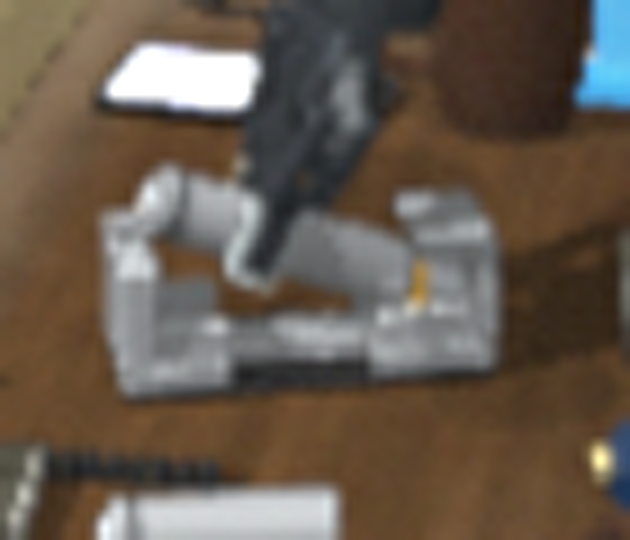

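The flat end is going under the hood edge with no unexpected force. I'll keep sliding back against the tab.

Request:
move_arm --pt "0 0.3 0 -0.3 0 0 200" --pt "0 0.7 0.1 -0.7 0 0 200" --pt "0 1.0 0.3 -1.7 0 0 200" --pt "0 1.3 0.4 -3.7 0 0 200" --pt "0 1.3 0.4 -3.7 0 0 200"

```text
clock: 12.3
position: [604.7, 77.4, 40.0]
ee_rot: [0.811, -0.563, 0.091, -0.131]
contact_force: [6.2, 1.5, 3.2]
gripper_width: 28.3
```

```bash
python3 - <<'E'
from st import *
s=arm.read_state(); print(np.round(s["joints"],3)); p,d=arm.get_image("wrist"); M,W=cam("wrist",s); cv2.imwrite("pics/w10.png",p)
pt,dt=arm.get_image("side"); cv2.imwrite("pics/s10.png",cv2.resize(pt[150:210,240:310],None,fx=9,fy=9,interpolation=cv2.INTER_CUBIC))
cellstate(); fitcell(d,M,W,s,(200,120,360,330))
stage([(18,-66,33),(15,-66,33),(12,-66,33),(9,-66,32.8),(6,-65.5,32.5),(3,-65,32),(0,-64,31.7)])
E
```

```text
[ 0.399  0.459 -0.517  0.051 -0.276  1.482]
U [-63.3  -0.3  48.4] L [-53.9  -0.3  19.9] F [-58.6  -0.3  34.2] nub [55.3 -0.  71.9] tilt 18.35 yawerr 0.11 roll 0.05 F [5.6 1.5 2. ] w 28.4 t 12.4
x0,slope_x(deg),z0,slope_z(deg) [  0.48   0.13 -15.13  -0.84] n 11117 16355 y range [-66.1 -64.2   5.9   9.6]
(18, -66, 33.0) clr 2.7 q5 -0.275 -> [-0.01  0.31  0.06] [-0.35 -0.02  0.11]
(15, -66, 33.0) clr 2.5 q5 -0.352 -> [-0.02  0.48  0.4 ] [-3.35 -0.02  0.11]
(12, -66, 33.0) clr 2.3 q5 -0.426 -> [-0.02  0.68  0.73] [-6.35 -0.03  0.11]
(9, -66, 32.8) clr 2.0 q5 -0.497 -> [-0.02  0.89  1.07] [-9.35 -0.03  0.11]
(6, -65.5, 32.5) clr 1.6 q5 -0.566 -> [-0.02  1.08  1.43] [-12.35  -0.03   0.11]
(3, -65, 32.0) clr 1.0 q5 -0.633 -> [-0.02  1.3   1.8 ] [-15.35  -0.04   0.11]
(0, -64, 31.7) clr 0.7 q5 -0.699 -> [-0.02  1.48  2.16] [-18.35  -0.04   0.1 ]
```

View pics/s10.png

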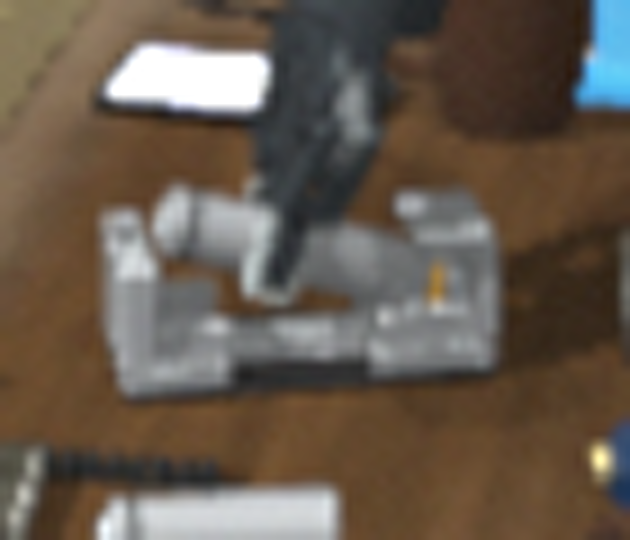

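View pics/w10.png

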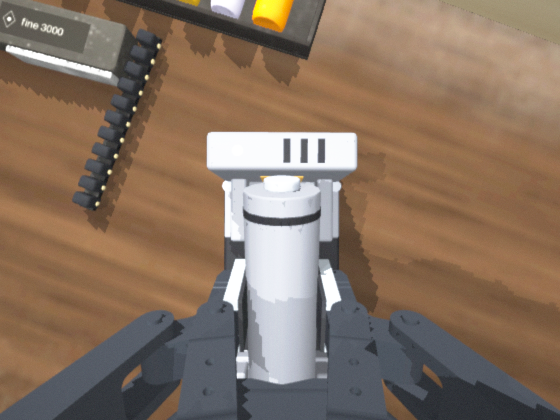

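The tab is pushed back, with about 6 N showing at the wrist. The nub is past the block face, and brass is visible behind it at (283,178). Next I'll start tipping down.

Request:
move_arm --pt "0 0.3 0.1 -0.4 0 0.1 200" --pt "0 0.4 0.2 -2 0 0.1 200" --pt "0 0.5 0.4 -3.4 0 0.1 200" --pt "0 0.6 0.6 -5 0 0.1 200" --pt "0 0.7 0.7 -6.4 0 0.1 200" --pt "0 0.7 0.7 -6.4 0 0.1 200"

```text
clock: 13.15
position: [601.0, 76.0, 31.2]
ee_rot: [0.817, -0.567, 0.06, -0.086]
contact_force: [5.8, 1.8, 3.4]
gripper_width: 28.0
```

```bash
sed -i 's/(np.abs(T\[...,1\])<80)/(T[...,1]>-52)/' h.py; python3 - <<'E'
from st import *
s=arm.read_state(); p,d=arm.get_image("wrist"); M,W=cam("wrist",s); cv2.imwrite("pics/w11.png",p)
pt,dt=arm.get_image("side"); cv2.imwrite("pics/s11.png",cv2.resize(pt[150:210,240:310],None,fx=9,fy=9,interpolation=cv2.INTER_CUBIC))
cellstate(); fitcell(d,M,W,s,(240,170,325,330))
stage([(9,-66,32.8),(6,-65.5,32.5),(3,-65,32),(0,-64,31.7)])
E
```

```text
U [-65.7  -0.2  48.1] L [-59.5  -0.2  18.8] F [-62.6  -0.2  33.4] nub [54.8 -0.2 58.4] tilt 12.02 yawerr 0.03 roll 0.04 F [5.9 1.7 2.3] w 28.4 t 13.25
x0,slope_x(deg),z0,slope_z(deg) [  0.49   0.1  -15.32  -1.65] n 10041 12004 y range [-47.2 -46.6   5.9   9.6]
(9, -66, 32.8) clr 2.0 q5 -0.497 -> [-0.02  0.22  0.4 ] [-3.02 -0.04  0.03]
(6, -65.5, 32.5) clr 1.6 q5 -0.566 -> [-0.02  0.37  0.78] [-6.02 -0.04  0.03]
(3, -65, 32.0) clr 1.0 q5 -0.633 -> [-0.02  0.54  1.17] [-9.02 -0.04  0.03]
(0, -64, 31.7) clr 0.7 q5 -0.699 -> [-0.02  0.68  1.55] [-12.02  -0.04   0.03]
```

View pics/s11.png

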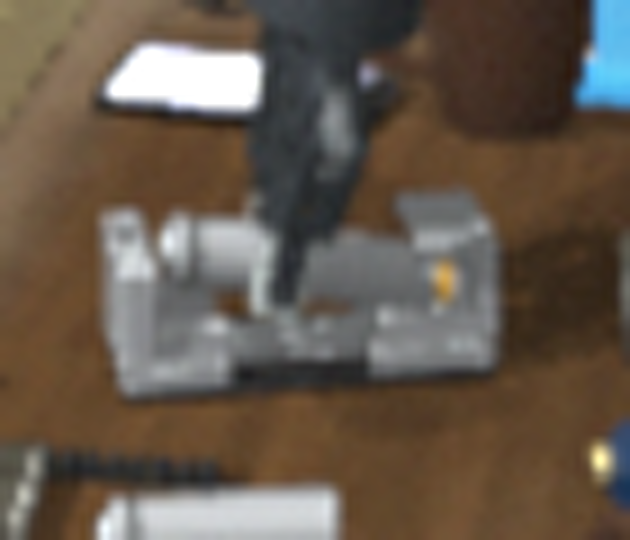

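View pics/w11.png

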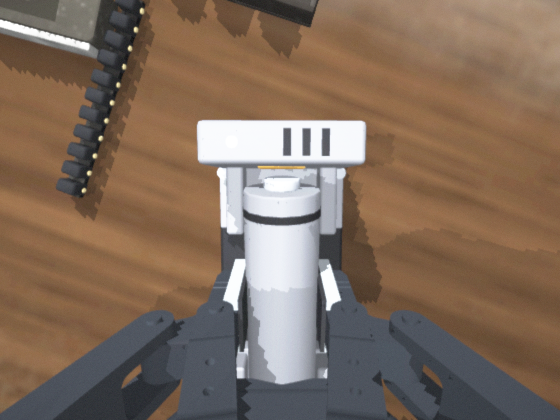

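The cell has turned about 1.4° in the grip, nub side down, which is harmless. The nub is clear of the block, with the gap and brass showing at (283,168). I'll continue tipping.

Request:
move_arm --pt "0 0.1 0.2 -1.5 0 0 200" --pt "0 0.2 0.4 -3 0 0 200" --pt "0 0.3 0.6 -4.5 0 0 200" --pt "0 0.4 0.8 -6 0 0 200" --pt "0 0.4 1.0 -7.5 0 0 200" --pt "0 0.5 1.2 -9 0 0 200" --pt "0 0.5 1.2 -9 0 0 200"

```text
clock: 14.12
position: [598.1, 75.0, 17.7]
ee_rot: [0.821, -0.57, 0.015, -0.021]
contact_force: [5.9, 1.8, 2.4]
gripper_width: 28.5
```

```bash
python3 - <<'E'
from st import *
s=arm.read_state(); p,d=arm.get_image("wrist"); M,W=cam("wrist",s); cv2.imwrite("pics/w12.png",p)
pt,dt=arm.get_image("side"); cv2.imwrite("pics/s12.png",cv2.resize(pt[150:210,240:310],None,fx=9,fy=9,interpolation=cv2.INTER_CUBIC))
cellstate(); fitcell(d,M,W,s,(240,170,325,330))
stage([(2,-64,31.7),(1,-63,31.5),(1,-61,31.5),(1,-60,31.5)])
E
```

```text
U [-65.1  -0.1  46.2] L [-63.6  -0.2  16.2] F [-64.3  -0.2  31.2] nub [55.5 -0.1 37.4] tilt 2.95 yawerr 0.0 roll 0.03 F [6.2 1.9 1.2] w 28.4 t 14.225
x0,slope_x(deg),z0,slope_z(deg) [  0.47   0.05 -15.45  -1.62] n 10042 12249 y range [-47.4 -47.    5.7   9.3]
(2, -64, 31.7) clr 0.7 q5 -0.655 -> [-0.02 -0.06  0.07] [-0.95 -0.03  0.  ]
(1, -63, 31.5) clr 0.5 q5 -0.678 -> [-0.02 -0.1   0.21] [-1.95 -0.03  0.  ]
(1, -61, 31.5) clr 0.5 q5 -0.681 -> [-0.02 -0.3   0.22] [-1.95 -0.03  0.  ]
(1, -60, 31.5) clr -0.4 q5 -0.683 -> [-0.02 -0.4   0.23] [-1.95 -0.03  0.  ]
```

View pics/s12.png

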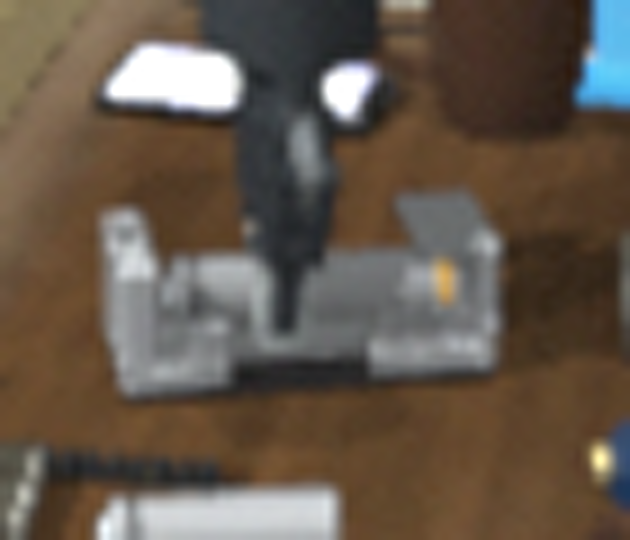

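View pics/w12.png

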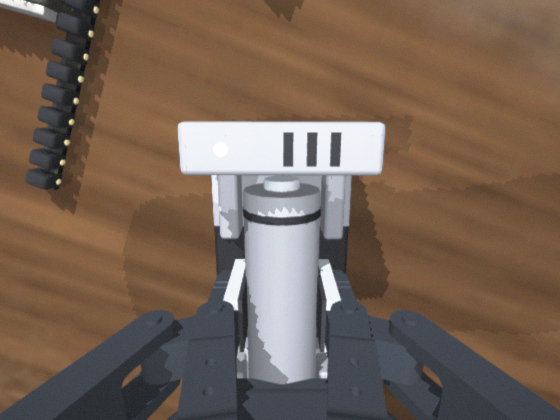

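The cell is nearly level, at about 1.5°. I'll lower it the last 3 mm, level it, ease it forward to the contact and then look.

Request:
move_arm --pt "0 0 0.1 -0.7 0 0 200" --pt "0 0 0.2 -1.4 0 0 200" --pt "0 0 0.3 -1.4 0 0 200" --pt "0 -0.1 0.3 -1.4 0 0 200" --pt "0 -0.2 0.3 -1.4 0 0 200" --pt "0 -0.3 0.3 -1.4 0 0 200" --pt "0 -0.3 0.3 -1.4 0 0 200"

```text
clock: 15.1
position: [600.0, 75.7, 14.5]
ee_rot: [0.821, -0.571, 0.007, -0.01]
contact_force: [3.9, 2.4, 0.4]
gripper_width: 28.2
```

```bash
python3 - <<'E'
from st import *
s=arm.read_state(); p,d=arm.get_image("wrist"); M,W=cam("wrist",s); cv2.imwrite("pics/w13.png",p)
cellstate(); fitcell(d,M,W,s,(240,170,325,330)); print(s["position"])
E
```

```text
U [-62.1  -0.1  44.8] L [-61.4  -0.1  14.8] F [-61.8  -0.1  29.8] nub [58.2 -0.2 32.8] tilt 1.46 yawerr -0.03 roll 0.02 F [5.3 1.7 1.5] w 28.3 t 15.15
x0,slope_x(deg),z0,slope_z(deg) [  0.47   0.04 -15.47  -1.34] n 10005 11303 y range [-47.5 -46.9   5.7   9.4]
[600.04659359  75.70285118  14.54726669]
```

View pics/w13.png

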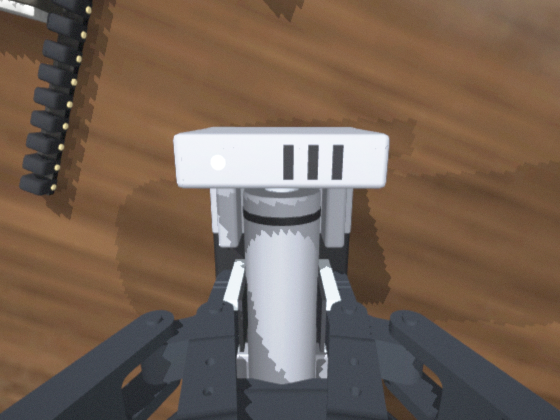

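The nub is now about 1 mm from the contact and the cell is level. I'll ease it forward 1 mm and release.

Request:
move_arm --pt "0 -0.1 0 0 0 0 200" --pt "0 -0.1 0 0 0 0 200" --pt "0 -0.1 0 0 0 0 130" --pt "0 -0.1 0 0 0 0 75" --pt "0 -0.1 0 0 0 0 75" --pt "0 -0.1 0 0 0 0 75"

```text
clock: 15.9
position: [598.6, 74.9, 13.7]
ee_rot: [0.821, -0.571, 0.006, -0.008]
contact_force: [0.2, -0.9, -0.3]
gripper_width: 60.1
```

```bash
python3 - <<'E'
from st import *
s=arm.read_state(); p,d=arm.get_image("wrist"); M,W=cam("wrist",s); cv2.imwrite("pics/w14.png",p)
cellstate(); fitcell(d,M,W,s,(240,170,325,330)); print(s["position"])
pt,dt=arm.get_image("side"); cv2.imwrite("pics/s14.png",cv2.resize(pt[150:210,240:310],None,fx=9,fy=9,interpolation=cv2.INTER_CUBIC))
E
```

```text
U [-63.4  -0.3  44.3] L [-62.7  -0.3  14.3] F [-63.1  -0.3  29.3] nub [56.9 -0.4 31.8] tilt 1.2 yawerr -0.07 roll 0.02 F [-0.4  0.8  0.1] w 60.3 t 15.95
x0,slope_x(deg),z0,slope_z(deg) [  0.29   0.04 -16.04  -1.18] n 10630 10780 y range [-51.  -50.1   5.1   8.8]
[598.64555799  74.92439315  13.65241133]
```

View pics/w14.png

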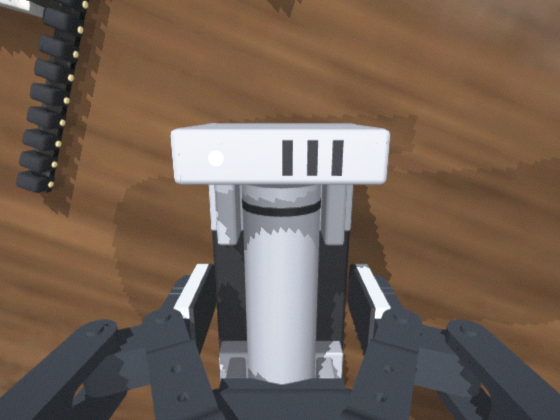

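View pics/s14.png

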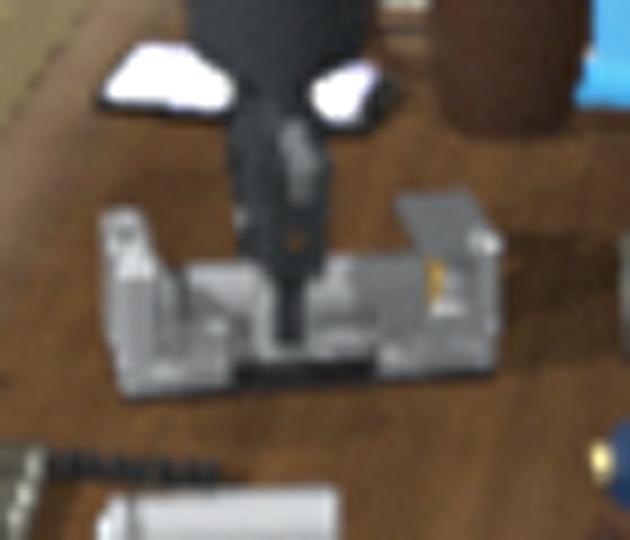

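On release the spring pushed the cell forward onto the contact. It now lies level, within about 0.2°. I'll retract straight up and check.

Request:
move_arm --pt "0 0 -1.5 0 0 0 75" --pt "0 0 -4 0 0 0 75" --pt "0 0 -8 0 0 0 75" --pt "0 0 -13 0 0 0 75" --pt "0 0 -19 0 0 0 75" --pt "0 0 -19 0 0 0 75" --pt "0 0 -19 0 0 0 75"

```text
clock: 16.88
position: [594.8, 73.8, 204.7]
ee_rot: [0.821, -0.571, 0.006, -0.009]
contact_force: [-0.2, -0.2, -1.2]
gripper_width: 60.1
```

```bash
python3 - <<'E'
from h import *
s=arm.read_state(); p,d=arm.get_image("wrist"); M,W=cam("wrist",s); cv2.imwrite("pics/w15.png",p)
print(s["clock"],s["position"],s["contact_force"])
P=cloud(d,M,W); y=np.radians(YAW)
B=np.array([[np.cos(y),np.sin(y),0],[-np.sin(y),np.cos(y),0],[0,0,1]]); C=(P-np.r_[CH,0])@B.T
m=(np.abs(C[...,1])<14)&(C[...,0]>-50)&(C[...,0]<58)&(C[...,2]>34)&(C[...,2]<56); Q=C[m]
def res(x): return np.clip(np.hypot(Q[:,1]-x[0]-x[1]*Q[:,0],Q[:,2]-x[2]-x[3]*Q[:,0])-15,-4,4)
r=least_squares(res,[0,0,31,0],loss="soft_l1"); ok=np.abs(res(r.x))<1.5
print("lat",r.x[0],np.degrees(r.x[1]),"z",r.x[2],"tilt",np.degrees(r.x[3]),ok.sum(),len(Q),"x range",np.percentile(Q[ok,0],[.3,99.7]))
m=(C[...,2]>57)&(C[...,2]<64)&(np.abs(C[...,1])<30); X=C[m][:,0]; print("hood",np.percentile(X[X<0],[1,99]),"block",np.percentile(X[X>0],[1,99]))
cv2.imwrite("pics/w15c.png",cv2.resize(p[60:330,200:380],None,fx=2.2,fy=2.2))
pt,dt=arm.get_image("side"); cv2.imwrite("pics/s15.png",cv2.resize(pt[150:240,235:315],None,fx=6.5,fy=6.5,interpolation=cv2.INTER_CUBIC))
E
```

```text
16.875 [594.80704635  73.75091708 204.69480849] [-0.2253438  -0.19681914 -1.18459744]
lat -0.8711783472619969 -0.033730786295119455 z 29.696336761004027 tilt -0.037456699072345646 3226 3302 x range [-49.58730225  56.6564486 ]
hood [-178.13445254  -51.04849466] block [61.24520332 76.40163667]
```

View pics/w15.png

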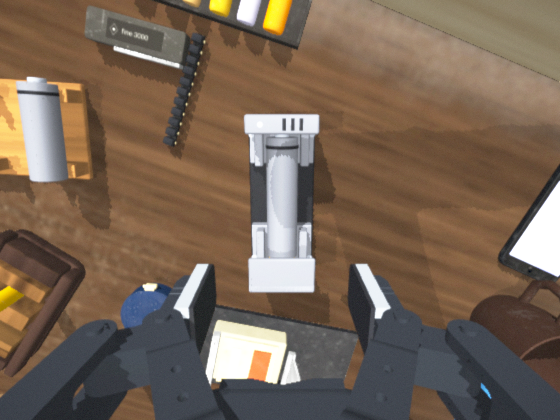

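View pics/s15.png

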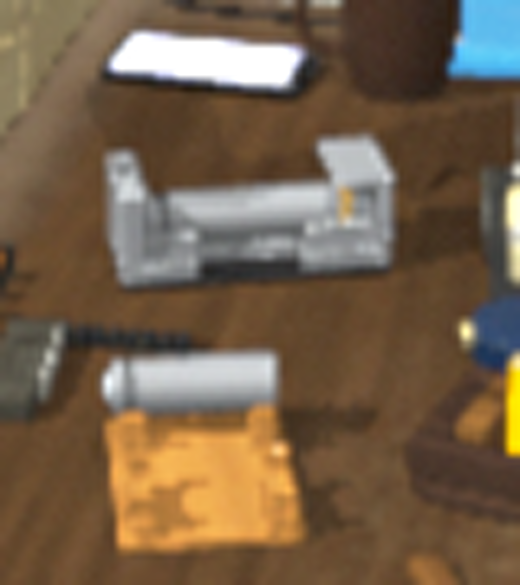

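The cell is seated:
- **Height:** axis at 29.7 mm measured. With the camera's 1.4 mm bias that is 31.1 mm, against 31 mm wanted.
- **Tilt:** 0.04°.
- **Position:** barrel shoulder at x≈56.5, so the nub is at about 60.

The short cell is still in the stand at (42,130), and the robot is clear of everything. I'm handing in the job.

```bash
python3 -c "
from bench import arm
print(arm.job_done())"
```

```text
the job is handed in; nothing more can be done
None
```

The long grey cell is loaded in the charger, level and against the end contact. The gripper has let go and is well clear. I handed the job in at about 17 s; no verdict is reported.

**What I did:** I took the cell from the stand and slid it in flat end first along its own axis at about 22°. That pushed the spring tab back. I then tipped the nub down in front of the end block, lowered and levelled the cell, eased it forward and released; the spring pushed it onto the contact.

**Last checks** (wrist camera depth and side view):
- **Height:** the cell's axis is about 31.1 mm above the desk, after correcting a 1.4 mm camera bias; 31 mm is wanted.
- **Tilt:** about 0.04°.
- **Fore-aft:** the barrel shoulder is at charger x of about 56.5 mm, which puts the nub at about +60 mm.
- **Sideways:** the cell reads about 0.9 mm off centre, within the 2.5 mm of play each side.
- **Short cell:** still in its place in the stand.

**What went wrong or disagreed:**
- **Tilt limit:** my first entry at 30° ran joint 5 to its range limit and shifted the cell 12 mm sideways in the air, with no contact. I backed out and entered at 22°, near the 20° minimum, with a calculated clearance of about 2.7 mm.
- **Slip in the grip:** the cell turned about 1.4° in the fingers against the spring; I corrected this when levelling.

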